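# Feed a sample tube into the shielded counting cell

## Task

Lay the sample tube that lies on the bench into the aluminium carrier on the feed track. With the push stick behind the carrier, and never with the fingers, feed it under the shutter of the shielded counting cell until it is fully home against the stop inside. Then draw the stick out so that the shutter drops shut, lay the stick flat on the bench beside the track, and leave the timer, the forceps and the small bottle where they are.

Things in the scene. Friction and masses are not known exactly. Their poses are not given: they have to be found in the camera images.
- shield: Shielded counting cell, fixed: block of grey bricks 214 long, 149 wide, 118 high, round aluminium detector on top (to 192). A low mouth in its front face, a steel feed track with dark fences leads to it. Origin: on the bench, under the middle of the front face. x = feed direction, along the track into the mouth; y across; z up. A stop inside at x = 184.
- mouth (a point): Middle of the mouth's lower edge: on the track floor (6 above the bench, level all the way to the stop), in the plane of the front face. Axes as the cell's. The mouth is 69 wide and 38 high.
- track_end (a point): Middle of the outer end of the track, on its floor, 210 in front of the mouth. Axes as the cell's. The track has a fence along each side, 67 apart, 8 thick, 7 higher than the track floor.
- shutter (a joint): Steel shutter plate, 62 wide, 36 high, hung in the mouth from a hinge at its top edge (6 inside the front face, 44 above the bench). 0 = hanging shut; grows (rad) as it swings inward and up, to 1.5. It swings inward only, yields to a light push, rests on whatever is under it and falls shut by its own weight.
- carrier: Aluminium tube carrier, loose, in the track: plate 128 long (x, feed direction), 64 wide, 8 thick; end walls to z = 21, 112 apart; four rails to z = 21 leave a channel 26 wide along the middle, open at the sides over the middle 44 for fingers. 0.25 kg. Origin: centre of underside. Home: origin 120 inside the cell's front face, rear end 56 inside, clear of the shutter's swing.
- sample_tube: Capped sample tube lying on the bench, 102 long: body 12 wide, 14 high, cap 18 across. Origin: on its lowest line, mid-length; y along the tube, the cap is the last 18 at the -y end; z up. 12 g; it does not roll. It may lie in the carrier either way round.
- push_stick: Push stick lying on the bench: grey lath 30 wide, 16 high, broad head (50 wide, 16 high) at one end, upright black grip near the other. Origin: on the underside below the middle of the grip; x towards the head, z up; tail at x = -25. Grip 44 long in x, 18 thick in y, from z = 16 to 66, with a cap 22 thick to 72. 0.16 kg, balances about 45 in front of the grip.
- stick_head (a point): Middle of the push stick's flat head face, 145 in front of the grip, 8 above its underside.
- timer: Bystander: white lab timer lying on the bench, 64 x 64 x 18. Origin: centre of its underside.
- forceps: Bystander: steel forceps lying on the bench, 130 long (y), 16 wide, 9 high. Origin: centre of the underside.
- dropper: Bystander: small white plastic bottle standing on the bench beyond the track, 33 across, 72 high. Origin: centre of its underside.

How it is judged:
By the outcome, as a careful person would: the job done as asked, in the order asked, and still so for the second after the job is handed in, with the robot touching nothing.
It also fails if it takes over 69 s, if anything falls off the work surface, if the arm or the gripper's body presses on something with over 40 N, if the wrist force passes 120 N, or if a joint passes its speed limit or range.

## Robot

A 7-joint arm with a two-finger parallel gripper is mounted at the origin on a cart in front of the work surface, level with it; the furniture and walls round the work are solid. World frame = base frame: x ahead of the robot, y to its left, z up, the work surface at z = 0. Lengths are in m, angles in rad, forces in N, time in s.
With the tool pointing down it reaches from about 0.35 to 0.9 m from the base axis. Payload 19.9 kg.
Tool frame: the origin (TCP) lies at the very end of the fingers, on their centre line; the grasp point (between the pads) lies 19 mm behind it (robot.hold_point_z is the distance from the TCP to the grasp point, in m); z points along the fingers, y is the direction in which the jaws open and shut (so a half turn about z gives the same grasp; the last joint's range is limited). The gripper opens to 94 mm and grips with 3 to 60 N. Pads are 16 mm wide; open, the fingers measure 119 mm over their backs; the gripper's body (75 mm by 177 mm) begins 78 mm behind the grasp point.
Start: joints at [1.091, 0.417, -0.01, 1.614, 0.005, 1.111, -0.053], TCP at [0.266, -0.566, 0.205] pointing down, gripper open.
Joint ranges: [-2.81, 2.81], [-0.39, 2.02], [-1.27, 1.25], [0.06, 2.57], [-1.19, 4.33], [0.19, 2], [-2.82, 2.82]. Speed limits (rad/s): [1.89, 1.89, 2.39, 2.39, 3.01, 3.01, 3.01].

## Interface

Orientations are given as a 3x3 rotation matrix whose columns are the frame's x, y, z axes.
In Python, from bench import robot, imaging, nets gives the robot as it stands.
- The arm moves only by the shell command python3 -m creep 'ROWS' [FORCE]. ROWS is JSON, a list of rows, each a list of 5 numbers: the closure, from -1 (fully open) to 1 (shut), then the shift along the tool's x, y, z in mm, then the turn about the tool's z in degrees. A call has 1 to 8 rows; each row is the pose to reach, as a shift and turn from the pose commanded when the call began, along the tool's axes at that moment; what a row does not reach only later rows make up. A row lasts 1/10 s, in which the tool goes at most 50 mm and 8.59 degrees, less where a joint would pass 70% of its speed; a pose out of reach is approached as far as the arm can. A call with a gripper value outside its range is refused whole. The fingers move at their own pace and stop on an object; FORCE is the grip in N (left out, the last holds). Time passes only in rows, so rows that repeat a pose let the fingers close. It gives the time, the measured TCP pose, the force and the opening at its end, in the units of the state.
- robot.observe(): the state, without advancing time (a new reading comes with each control period).
- imaging.grab_frame(name): name is "scene" or "top"; returns a dict with "image" (400x640x3 uint8, red, green, blue), "fx", "fy", "cx", "cy" (pixels), "dist" ([k1, k2, p1, p2, k3] as OpenCV has them; the pictures are not rectified), "R" (3x3) and "t" (3): a world point X has camera coordinates R X + t. Camera axes: x right, y down, z forward; pixel columns grow to the right and rows downward; lengths in m; the calibration is good to about 2 mm. A picture is of the moment at which its call begins. There is no depth.
- robot.sign_off(): hands the job in, once; it reports no verdict.
Trained networks look in the newest picture that a camera, given by its name, has taken for a name from the list of things; names that differ only in an ending like _2 or _b are one class to them, and where a whole thing is asked for, a point or a joint stands for the part that bears it (a point fixed in the world has none). Each returns a list of dicts, best first, with "conf" (0 to 1); they miss things now and then, are a little off and sometimes report something else, mostly with a low value. They report only what shows in the picture. A call takes as long as a camera call.
- nets.regions_of(camera, target): "region" (400x640 bool, what is visible of it) and "xy" ([column, row] in pixels, amid what is visible of it).
The state is a dict: "time": time; "joint_pos": joint angles; "qd": joint speeds; "tau": joint torques, N m; "tool_pos": TCP position; "eef_rot": TCP orientation; "wrist_force": force on the tool from outside, world axes, zero at the start; "ft_torque": the same for the moment, N m; "width": finger opening in m.
Only numpy, scipy, OpenCV 4.12 (cv2) and the standard library are available. Lean on these libraries where they do the work, as an engineer would, in place of code of your own. Each camera call takes 0.05 s, during which the arm holds its last target.

## Working session

There is one attempt and no reset: what is moved stays moved. The work goes in short steps, Python scripts to look and compute and a shell command to move; the robot and the scene stay as the last step left them, time stands still between calls to the robot, and variables do not carry over. Pictures are saved under pics/ and viewed, and the job is handed in when it is done.

```bash
ls; mkdir -p pics; python3 - <<'E'
from bench import robot, imaging, nets
import cv2
s=robot.observe()
print(s['time'],s['tool_pos'],s['eef_rot'],s['width'],robot.hold_point_z)
for n in ("scene","top"):
    f=imaging.grab_frame(n)
    cv2.imwrite(f"pics/{n}0.png",f["image"][:,:,::-1])
    print(n,f["fx"],f["cx"],f["cy"],f["dist"],f["R"],f["t"])
    for k in ["shield","carrier","sample_tube","push_stick","timer","forceps","dropper","shutter"]:
        r=nets.regions_of(n,k)
        print(k,[(round(a["conf"],2),a["xy"],int(a["region"].sum())) for a in r[:2]])
E
```

```text
pics
0.0 [ 0.26537431 -0.56544147  0.20481248] [[ 9.05242060e-01  4.24895824e-01 -5.92492351e-04]
 [ 4.24896230e-01 -9.05241415e-01  1.08405293e-03]
 [-7.57390494e-05 -1.23307808e-03 -9.99999237e-01]] 0.0936643592311281 0.0188
scene 454.89495200941786 321.819261176496 193.3601804306998 [-0.00396989  0.          0.          0.          0.        ] [[ 0.45760039 -0.88914313 -0.00513628]
 [-0.48220381 -0.24330614 -0.84159468]
 [ 0.74704844  0.38759079 -0.54008519]] [-0.27198152  0.31723567  0.7455536 ]
shield [(0.64, [424.0, 199.8], 8432)]
carrier [(0.58, [339.2, 209.4], 819)]
sample_tube [(0.65, [351.5, 255.2], 154)]
push_stick [(0.9, [221.7, 193.1], 878)]
timer [(0.76, [423.0, 276.3], 691)]
forceps [(0.57, [262.6, 242.2], 248), (0.25, [352.4, 256.7], 167)]
dropper [(0.69, [332.3, 173.2], 224)]
shutter [(0.42, [223.1, 194.3], 862)]
top 520.6431146636868 321.56958584966384 201.19025527392662 [-0.07826202  0.          0.          0.          0.        ] [[ 0.03857741 -0.99924746  0.00403728]
 [-0.97235633 -0.03846977 -0.23031119]
 [ 0.23029318  0.00495914 -0.97310866]] [-0.03498909  0.56532565  1.25386038]
shield [(0.91, [406.6, 169.0], 7090)]
carrier [(0.9, [338.0, 204.3], 1151)]
sample_tube [(0.69, [373.7, 259.3], 152)]
push_stick [(0.95, [225.7, 224.4], 803), (0.3, [375.7, 259.6], 107)]
timer [(0.96, [433.3, 251.9], 571), (0.32, [406.8, 168.4], 7107)]
forceps [(0.71, [225.7, 225.3], 848)]
dropper [(0.71, [307.2, 150.6], 179)]
shutter []
```

View pictures.

View pics/scene0.png

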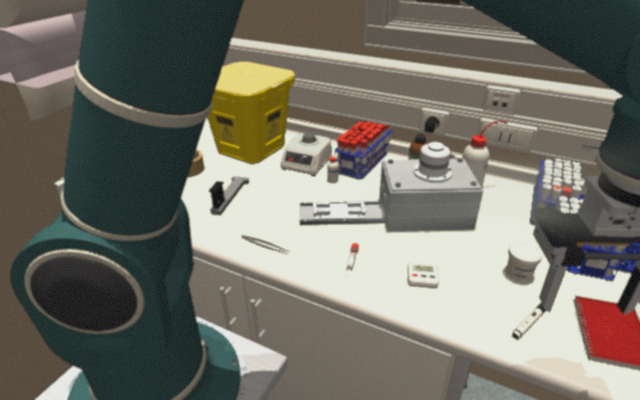

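View pics/top0.png

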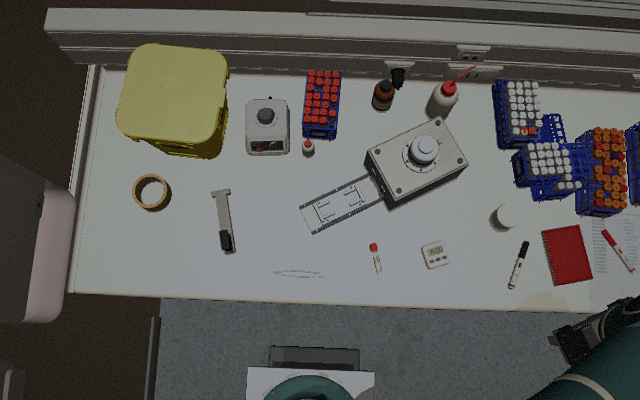

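```bash
python3 - <<'E'
import cv2
a=cv2.imread("pics/top0.png")[120:320,180:480]
cv2.imwrite("pics/top0z.png",cv2.resize(a,(800,533),interpolation=cv2.INTER_CUBIC))
a=cv2.imread("pics/scene0.png")[140:320,180:450]
cv2.imwrite("pics/scene0z.png",cv2.resize(a,(800,533),interpolation=cv2.INTER_CUBIC))
E
```

```text
(no output)
```

View pics/top0z.png

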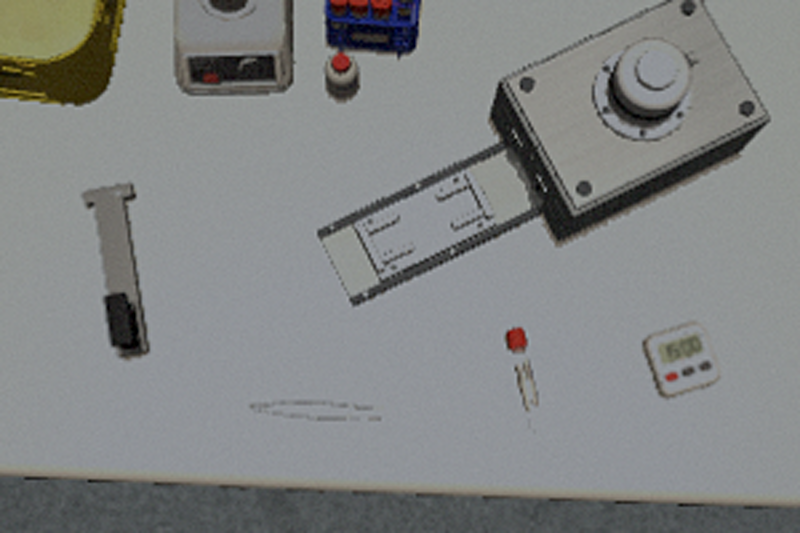

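View pics/scene0z.png

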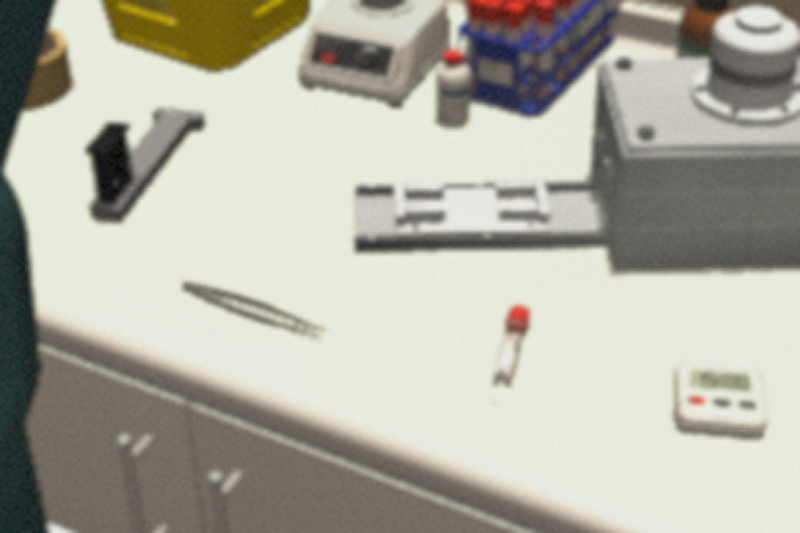

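```bash
cat > h.py <<'E'
import numpy as np, cv2
from bench import robot, imaging, nets
def grab(n,save=None):
    f=imaging.grab_frame(n); f["K"]=np.array([[f["fx"],0,f["cx"]],[0,f["fy"],f["cy"]],[0,0,1]]); 
    f["R"]=np.array(f["R"]);f["t"]=np.array(f["t"]);f["dist"]=np.array(f["dist"],float)
    if save: cv2.imwrite(save,f["image"][:,:,::-1]); np.savez(save[:-4]+".npz",**{k:f[k] for k in("K","R","t","dist","image")})
    return f
def load(s): return dict(np.load(s))
def proj(f,P): return cv2.projectPoints(np.array(P,float).reshape(-1,3),cv2.Rodrigues(f["R"])[0],f["t"],f["K"],f["dist"])[0][:,0]
def back(f,uv,z):
    n=cv2.undistortPoints(np.array(uv,float).reshape(-1,1,2),f["K"],f["dist"])[:,0]
    d=np.c_[n,np.ones(len(n))]@f["R"]; c=-f["R"].T@f["t"]
    return c+d*((z-c[2])/d[:,2])[:,None]
def ortho(f,cx,cy,yaw,z,w,h,s,out):
    # view centred at (cx,cy), image right = -y dir rotated by yaw, up = +x ; s px per m
    W,H=int(w*s),int(h*s); u,v=np.meshgrid(np.arange(W),np.arange(H))
    a=(H/2-v)/s; b=(W/2-u)/s
    X=cx+a*np.cos(yaw)-b*np.sin(yaw); Y=cy+a*np.sin(yaw)+b*np.cos(yaw)
    p=proj(f,np.c_[X.ravel(),Y.ravel(),np.full(X.size,z)]).astype(np.float32).reshape(H,W,2)
    im=cv2.remap(f["image"],p[...,0],p[...,1],cv2.INTER_CUBIC); cv2.imwrite(out,im[:,:,::-1])
def crop(f,x0,y0,w,h,k,out):
    im=cv2.resize(f["image"][y0:y0+h,x0:x0+w],None,fx=k,fy=k,interpolation=cv2.INTER_CUBIC)[:,:,::-1].copy()
    for x in range(x0-x0%10+10,x0+w,10):
        cv2.putText(im,str(x),(int((x-x0+.5)*k)-10,9),0,.33,(0,0,255)); cv2.line(im,(int((x-x0+.5)*k),10),(int((x-x0+.5)*k),14),(0,0,255))
    for y in range(y0-y0%10+10,y0+h,10):
        cv2.putText(im,str(y),(0,int((y-y0+.5)*k)+4),0,.33,(0,0,255)); cv2.line(im,(22,int((y-y0+.5)*k)),(26,int((y-y0+.5)*k)),(0,0,255))
    cv2.imwrite(out,im)
E
python3 - <<'E'
from h import *
f=grab("top","pics/top1.png"); g=grab("scene","pics/scene1.png")
crop(f,295,110,180,130,4.4,"pics/c1.png")
crop(f,195,180,60,80,7,"pics/c2.png")
crop(f,260,235,190,50,4.2,"pics/c3.png")
crop(g,295,165,95,70,8,"pics/c4.png")
print(robot.observe()["time"])
E
```

```text
1.0
```

View pics/c1.png

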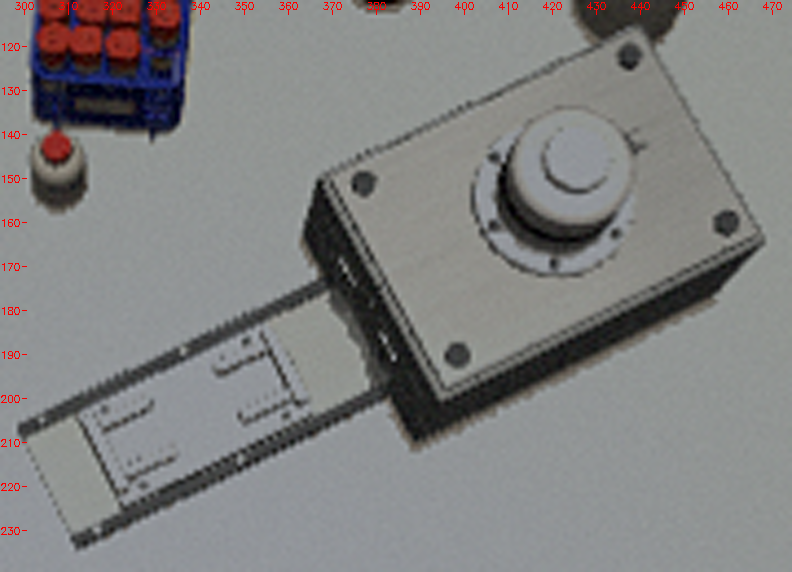

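View pics/c2.png

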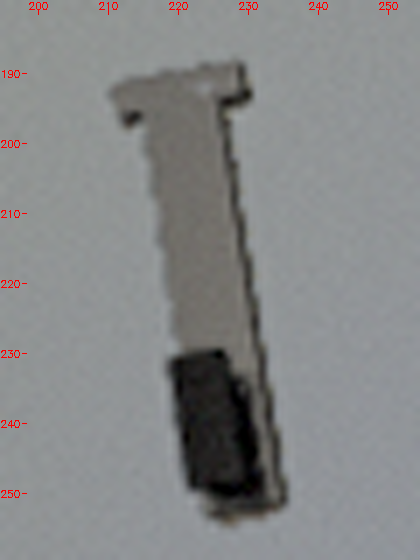

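View pics/c3.png

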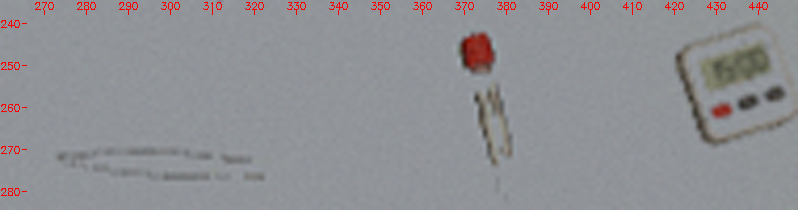

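View pics/c4.png

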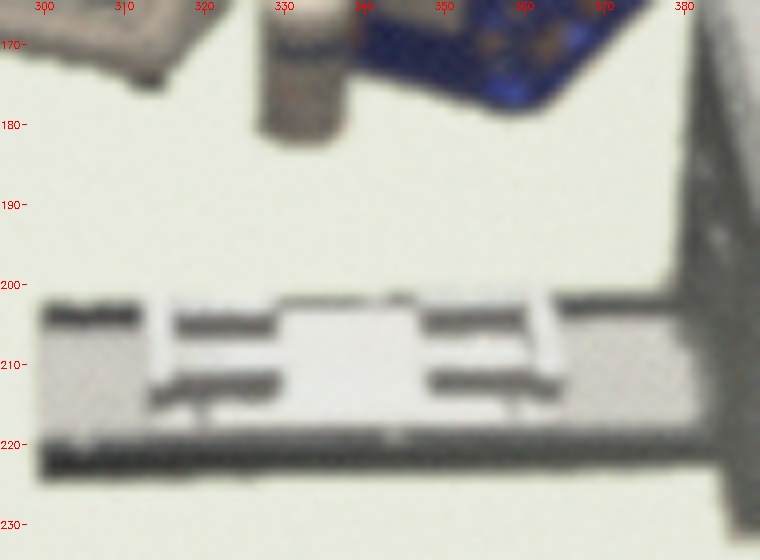

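```bash
cat > fit.py <<'E'
from h import *
from scipy.optimize import least_squares
def world(p,P):
    P=np.array(P,float); c,s=np.cos(p[2]),np.sin(p[2])
    return np.c_[p[0]+c*P[:,0]-s*P[:,1],p[1]+s*P[:,0]+c*P[:,1],P[:,2]]
def fit(obs,p0):
    # obs: list of (frame, modelpts mm, uv)
    def r(p): return np.concatenate([(proj(f,world(p,np.array(P)/1000.))-np.array(uv)).ravel() for f,P,uv in obs])
    s=least_squares(r,p0,loss='soft_l1'); return s.x, r(s.x).reshape(-1,2)
def draw(f,lines,out,x0,y0,w,h,k):
    im=cv2.resize(f["image"][y0:y0+h,x0:x0+w],None,fx=k,fy=k,interpolation=cv2.INTER_CUBIC)[:,:,::-1].copy()
    for L,c in lines:
        q=((proj(f,L)-[x0,y0]+.5)*k).astype(int); cv2.polylines(im,[q.reshape(-1,1,2)],False,c,1)
    cv2.imwrite(out,im)
def rect(x0,x1,y0,y1,z): return np.array([[x0,y0,z],[x1,y0,z],[x1,y1,z],[x0,y1,z],[x0,y0,z]])/1000.
E
python3 - <<'E'
from fit import *
f=load("pics/top1.npz"); g=load("pics/scene1.npz")
P=[[-210,41.5,13],[-210,-41.5,13],[0,74.5,118],[0,-74.5,118],[214,-74.5,118],[214,74.5,118]]
uv=[[299,207.2],[312,233.8],[367.2,150.4],[396.1,199.7],[467.9,164],[441.1,115.9]]
p,r=fit([(f,P,uv)],[0.6,-.1,-.5]); print(p,r)
# stick: head face top edge corners z=16 at x=145, y=+-25; tail corners y=+-15 ; grip cap top z=72
def px(x,y,x0=195,y0=180,k=7): return [x/k+x0-.5,y/k+y0-.5]
S=[[145,25,16],[145,-25,16],[-25,-15,16],[22,9+2,72],[22,-11,72]]
uvs=[px(110,92),px(241,63),px(286,500),px(168,362),px(222,350)]
q,r2=fit([(f,S,uvs)],[0.5,.2,0]); print(q,r2)
np.savez("poses.npz",shield=p,stick=q)
A=[(world(p,rect(-210,0,-41.5,41.5,13)),(0,0,255)),(world(p,rect(0,214,-74.5,74.5,118)),(0,0,255)),(world(p,rect(-210,0,-33.5,33.5,6)),(255,0,0)),
 (world(q,rect(-25,145,-15,15,16)),(0,200,0)),(world(q,rect(135,145,-25,25,16)),(0,200,0)),(world(q,rect(-22,22,-11,11,72)),(0,255,255))]
draw(f,A,"pics/o1.png",195,110,280,150,2.8)
draw(g,A,"pics/o2.png",195,130,290,120,2.7)
E
```

```text
[ 0.62573124 -0.15691002 -1.07073489] [[-0.41216682 -0.47478634]
 [ 0.51227342  0.81045909]
 [-0.25405863 -0.97587941]
 [-0.85521845  1.77582411]
 [ 2.4771277   0.36898677]
 [-0.07904397 -1.59316696]]
[0.45765094 0.22547182 0.23749209] [[-0.11817813 -1.10054438]
 [-0.29152411 -0.55518154]
 [-0.15864377  0.22179791]
 [-0.12041818  0.50874969]
 [ 0.83738539  0.52686565]]
```

View pics/o1.png

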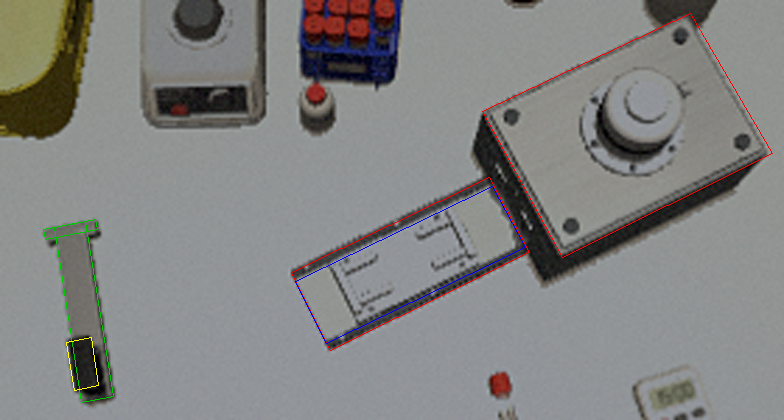

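View pics/o2.png

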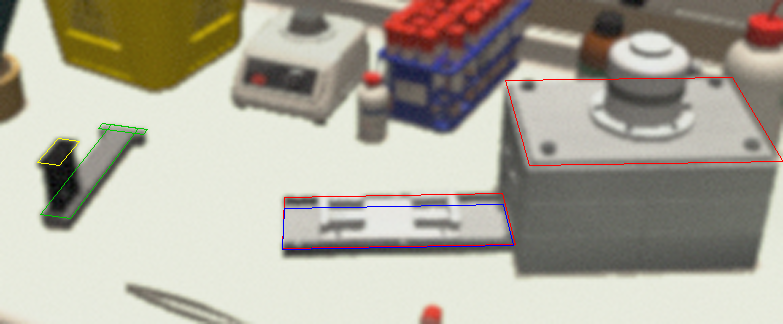

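```bash
python3 - <<'E'
from fit import *
f=load("pics/top1.npz"); g=load("pics/scene1.npz")
crop(g,370,140,120,100,6.6,"pics/c5.png")
crop(g,200,165,60,60,9,"pics/c6.png")
crop(g,330,235,50,45,12,"pics/c7.png")
crop(f,355,235,40,50,12,"pics/c8.png")
E
```

```text
(no output)
```

View pics/c5.png

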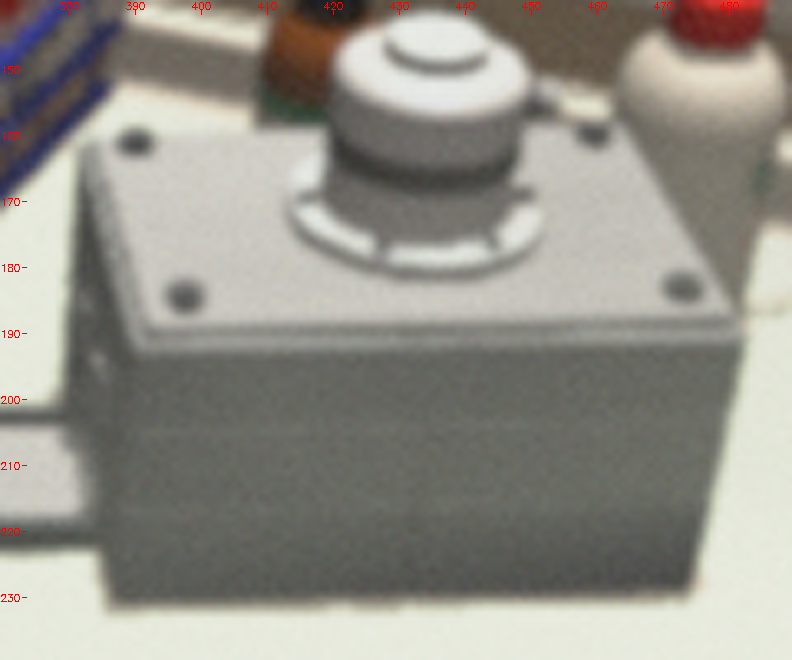

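View pics/c6.png

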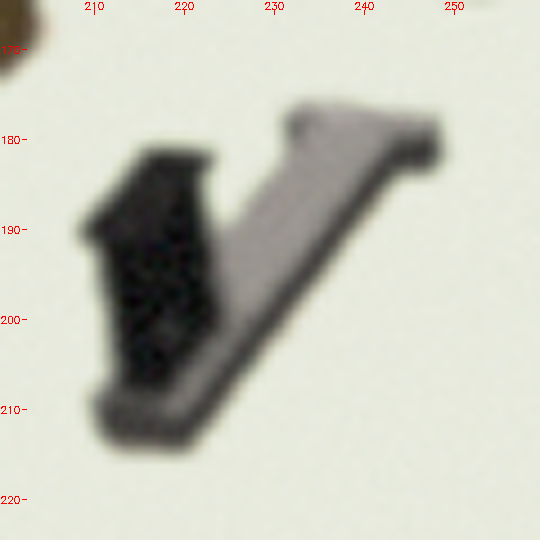

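View pics/c7.png

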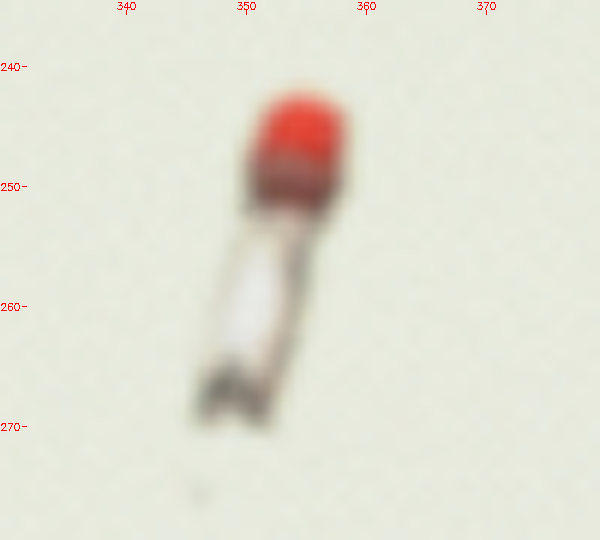

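View pics/c8.png

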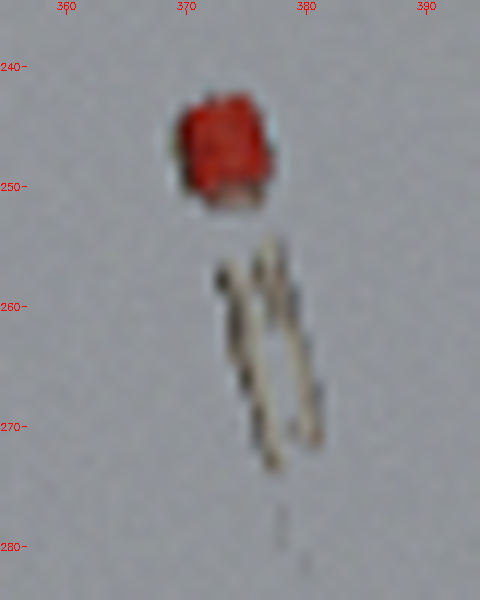

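```bash
python3 - <<'E'
from fit import *
f=load("pics/top1.npz"); g=load("pics/scene1.npz")
P=[[-210,41.5,13],[-210,-41.5,0],[0,74.5,118],[0,-74.5,118],[214,-74.5,118],[214,74.5,118],[0,-74.5,0]]
uv=[[299,207.2],[312,234.3],[367.2,150.4],[396.1,199.7],[467.9,164],[441.1,115.9],[388.8,211.1]]
P2=[[-210,41.5,13],[-210,-41.5,0],[0,-74.5,0],[214,-74.5,0],[0,74.5,118],[0,-74.5,118]]
uv2=[[299.5,202.4],[299.3,224.7],[385.4,231.2],[474.5,229.8],[381.9,160.7],[391,190]]
p,r=fit([(f,P,uv)],[0.6,-.1,-.5]); print(p,r.round(1).tolist())
p,r=fit([(g,P2,uv2)],p); print(p,r.round(1).tolist())
p,r=fit([(f,P,uv),(g,P2,uv2)],p); print(p,r.round(1).tolist())
def px(x,y,x0=195,y0=180,k=7): return [x/k+x0-.5,y/k+y0-.5]
def px2(x,y,x0=200,y0=165,k=9): return [x/k+x0-.5,y/k+y0-.5]
S=[[145,25,16],[145,-25,16],[-25,-15,0],[22,11,72],[22,-11,72]]
uvs=[px(110,92),px(241,63),px(282,515),px(168,362),px(222,350)]
S2=[[145,25,16],[145,-25,16],[-25,-15,0],[-25,15,0],[-22,11,72],[22,-11,72]]
uvs2=[px2(290,105),px2(440,122),px2(188,450),px2(103,440),px2(80,233),px2(212,153)]
q,r=fit([(f,S,uvs)],[0.5,.2,0]); print(q,r.round(1).tolist())
q,r=fit([(g,S2,uvs2)],q); print(q,r.round(1).tolist())
q,r=fit([(f,S,uvs),(g,S2,uvs2)],q); print(q,r.round(1).tolist())
np.savez("poses.npz",shield=p,stick=q)
# tube: cap centre, end
cap=back(f,[[373.2,246.8]],.009);cap2=back(g,[[354.3,248]],.009); print(cap,cap2)
# visible glass end
print(back(f,[[379,271.5],[380,281],[378.8,273]],.007),back(g,[[349,268.8],[346,275.5]],.007))
for nm,xy in (("shield",0),):
  pass
E
```

```text
[ 0.62624713 -0.15679766 -1.07135723] [[-0.5, -0.7], [0.5, 0.9], [-0.3, -1.2], [-0.9, 1.6], [2.4, 0.2], [-0.1, -1.7], [0.1, 0.4]]
[ 0.62875498 -0.15486678 -1.07133472] [[0.1, -0.5], [-0.1, 0.3], [1.0, 0.4], [0.4, 0.2], [-0.6, -1.9], [-0.8, 0.1]]
[ 0.6269268  -0.15610293 -1.0722836 ] [[-0.7, -1.0], [0.2, 0.6], [-0.5, -1.5], [-1.2, 1.3], [2.2, 0.0], [-0.3, -2.0], [-0.2, 0.1], [0.2, -0.1], [-0.0, 0.8], [1.2, 1.0], [0.8, 0.8], [-0.3, -1.5], [-0.6, 0.6]]
[0.45655787 0.22735032 0.22024137] [[0.1, -1.1], [-0.1, -0.2], [0.5, -0.6], [-0.8, 0.8], [0.2, 1.0]]
[0.45759005 0.22681593 0.24390121] [[0.1, -0.9], [-0.0, -0.8], [0.6, 1.1], [-0.9, 0.7], [-0.4, -0.7], [0.5, 0.2]]
[0.45683617 0.22669183 0.23260636] [[-0.3, -0.9], [-0.5, -0.3], [0.8, -0.8], [-0.6, 0.8], [0.4, 0.8], [0.5, -0.8], [0.4, -0.6], [0.3, 1.3], [-1.1, 0.8], [-0.6, -0.5], [0.5, 0.4]]
[[ 0.46336509 -0.15135578  0.009     ]] [[ 0.46218227 -0.15060733  0.009     ]]
[[ 0.40005244 -0.16763639  0.007     ]
 [ 0.37578488 -0.17058881  0.007     ]
 [ 0.39617548 -0.16718033  0.007     ]] [[ 0.39575427 -0.16761435  0.007     ]
 [ 0.3740253  -0.17054595  0.007     ]]
```

```bash
python3 - <<'E'
from fit import *
f=load("pics/top1.npz"); g=load("pics/scene1.npz"); P=np.load("poses.npz"); p=P["shield"]
def px(x,y,x0=295,y0=110,k=4.4): return [x/k+x0-.5,y/k+y0-.5]
def loc(X):
    d=X[:,:2]-p[:2]; c,s=np.cos(p[2]),np.sin(p[2]); return np.c_[d[:,0]*c+d[:,1]*s,-d[:,0]*s+d[:,1]*c].round(4).tolist()
print("rear",loc(back(f,[px(78,416),px(119,508)],.006)),"frontinner",loc(back(f,[px(272,330),px(310,402)],.027)))
print("rear top",loc(back(f,[px(84,413),px(124,504)],.027)))
print("fence outer edges top", loc(back(f,[px(20,430),px(320,282)],.013)), loc(back(f,[px(77,547),px(390,392)],.0)))
h=lambda x,y:[x/8+295-.5,y/8+165-.5]
print("scene walls: ", loc(back(g,[h(146,390),h(146,300)],.027)),loc(back(g,[h(562,382),h(550,298)],.027)))
for x0 in (-.128,-.12):
  cp=np.r_[world(p,[[x0,0,0]])[0,:2],p[2]]; cc=lambda *a: world(cp,rect(*a))
  A=[(cc(-64,64,-32,32,27),(0,0,255)),(cc(-56,56,-32,32,27),(0,200,0)),(cc(-22,22,-13,13,27),(255,0,0))]
  draw(f,A,f"pics/k{-int(x0*1000)}.png",295,160,95,80,6)
E
```

```text
rear [[-0.1739, 0.0318], [-0.1768, -0.0296]] frontinner [[-0.0484, 0.0233], [-0.0484, -0.0261]]
rear top [[-0.1718, 0.0274], [-0.1749, -0.0323]]
fence outer edges top [[-0.2094, 0.038], [-0.0058, 0.0402]] [[-0.2093, -0.0387], [0.0031, -0.0374]]
scene walls:  [[-0.1764, -0.0286], [-0.1761, 0.0208]] [[-0.0491, -0.0283], [-0.0481, 0.018]]
```

View pics/k120.png

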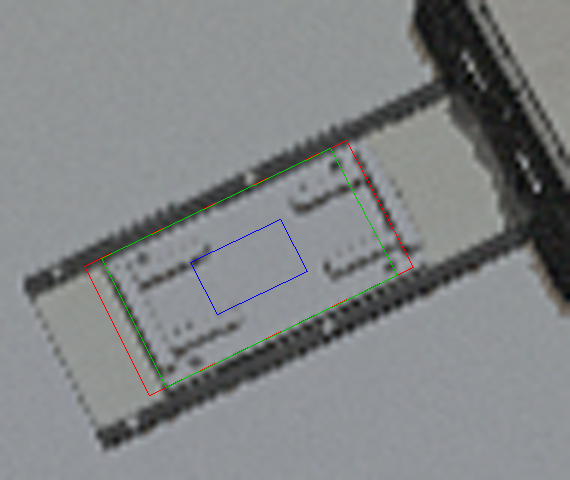

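```bash
cat > go.py <<'E'
import sys
from h import *
def go(x,y,z,yawdeg):
    s=robot.observe(); R=np.array(s["eef_rot"]); d=R.T@(np.array([x,y,z])-s["tool_pos"])*1000
    yaw=np.degrees(np.arctan2(R[1,0],R[0,0])); t=(yaw-yawdeg+180)%360-180
    print("t %.2f"%s["time"],"TCP",np.round(s["tool_pos"],4),"yaw %.2f"%yaw,"w %.4f"%s["width"],"F",np.round(s["wrist_force"],1),"shift",d.round(1),"turn %.2f"%t,"q7 %.2f"%s["joint_pos"][6])
if __name__=="__main__": go(*map(float,sys.argv[1:5]))
E
python3 go.py 0.422 -0.160 0.10 12.4
python3 - <<'E'
from fit import *
f=load("pics/top1.npz"); g=load("pics/scene1.npz"); P=np.load("poses.npz"); p=P["shield"]
def loc(X):
    d=X[:,:2]-p[:2]; c,s=np.cos(p[2]),np.sin(p[2]); return np.c_[d[:,0]*c+d[:,1]*s,-d[:,0]*s+d[:,1]*c].round(4).tolist()
h=lambda x,y:[x/8+295-.5,y/8+165-.5]
print(loc(back(g,[h(42,303),h(650,293)],.013)),loc(back(g,[h(42,480),h(700,463)],0)))
d=back(f,[[307,152]],.04);print("dropper",d,loc(d))
d=back(f,[[273,272],[324,275]],.0);print("forceps",d,loc(d))
E
```

```text
t 1.00 TCP [ 0.2655 -0.5658  0.2054] yaw 25.14 w 0.0938 F [-0.7  0.6  0.2] shift [ 314.1 -300.8  105.4] turn 12.74 q7 -0.05
[[-0.2099, 0.0411], [-0.0127, 0.0408]] [[-0.2089, -0.0373], [-0.0058, -0.0346]]
dropper [[0.70463311 0.03095182 0.04      ]] [[-0.1271, 0.1577]]
forceps [[ 0.38883495  0.1057315   0.        ]
 [ 0.3863691  -0.02638164  0.        ]] [[-0.3438, -0.0839], [-0.2289, -0.1493]]
```

```bash
python3 -m creep '[[-1,314,-301,105,12.7],[-1,314,-301,105,12.7],[-1,314,-301,105,12.7],[-1,314,-301,105,12.7],[-1,314,-301,105,12.7],[-1,314,-301,105,12.7],[-1,314,-301,105,12.7],[-1,314,-301,105,12.7]]'; python3 go.py 0.422 -0.160 0.1 12.4
```

```text
time: 1.8
tool_pos: [0.4058, -0.2012, 0.1115]
eef_rot: [[0.977, 0.215, 0.001], [0.215, -0.977, -0.0], [0.001, 0.001, -1.0]]
wrist_force: [1.7, -0.7, 0.7]
width: 0.0938
t 1.80 TCP [ 0.4058 -0.2012  0.1115] yaw 12.43 w 0.0938 F [ 1.7 -0.7  0.7] shift [ 24.7 -36.8  11.5] turn 0.03 q7 -1.01
```

```bash
python3 -m creep '[[-0.3,25,-37,50,0],[-0.3,25,-37,50,0],[-0.3,25,-37,50,0],[-0.3,25,-37,50,0]]'; python3 - <<'E'
from h import *
import go
go.go(0.422,-0.160,0.002,12.4)
f=grab("top","pics/t2.png"); g=grab("scene","pics/s2.png")
crop(f,335,220,80,70,9,"pics/t2z.png"); crop(g,310,200,80,90,6,"pics/s2z.png")
s=robot.observe(); T=s["tool_pos"]; print(proj(f,[T]),proj(g,[T]))
E
```

```text
time: 2.2
tool_pos: [0.4218, -0.1621, 0.062]
eef_rot: [[0.977, 0.215, -0.0], [0.215, -0.977, -0.0], [-0.0, 0.0, -1.0]]
wrist_force: [0.5, -0.2, -0.1]
width: 0.0652
t 2.20 TCP [ 0.4218 -0.1621  0.062 ] yaw 12.43 w 0.0652 F [ 0.5 -0.2 -0.1] shift [ 0.7 -2.  60. ] turn 0.03 q7 -1.14
[[379.66776684 260.38131992]] [[352.72743    240.89824067]]
```

View pics/t2z.png

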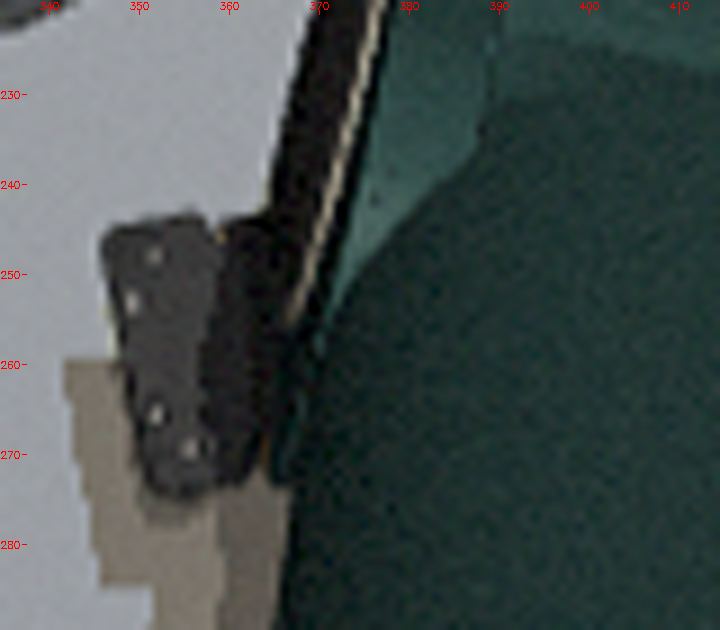

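View pics/s2z.png

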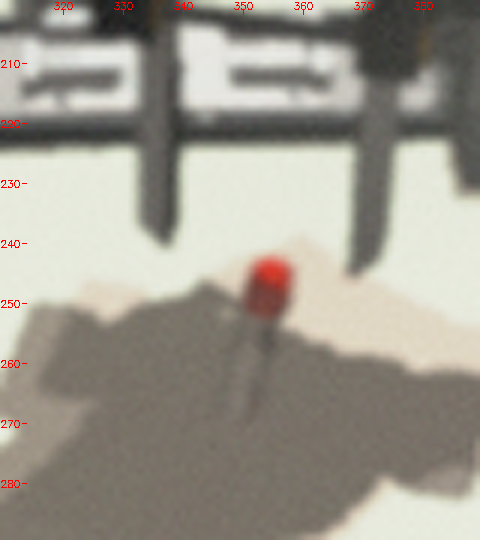

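```bash
python3 -m creep '[[-0.3,1,-2,59,0],[-0.3,1,-2,59,0],[-0.3,1,-2,59,0],[1,1,-2,60,0],[1,1,-2,60,0],[1,1,-2,60,0],[1,1,-2,60,0],[1,1,-2,60,0]]' 15; python3 go.py 0.422 -0.160 0.002 12.4
```

```text
time: 3.1
tool_pos: [0.4224, -0.1593, 0.0019]
eef_rot: [[0.977, 0.215, 0.0], [0.215, -0.977, -0.0], [0.0, 0.0, -1.0]]
wrist_force: [-0.1, -0.5, 0.8]
width: 0.0244
t 3.10 TCP [ 0.4224 -0.1593  0.0019] yaw 12.44 w 0.0244 F [-0.1 -0.5  0.8] shift [-0.6  0.6 -0.1] turn 0.04 q7 -1.19
```

```bash
python3 -m creep '[[1,0,0,0,0],[1,0,0,0,0],[1,0,0,0,0]]' 15; python3 go.py 0.422 -0.160 0.002 12.4
```

```text
time: 3.4
tool_pos: [0.4223, -0.1592, 0.0016]
eef_rot: [[0.977, 0.216, -0.0], [0.216, -0.977, 0.0], [-0.0, -0.0, -1.0]]
wrist_force: [-0.3, 0.4, 4.4]
width: 0.0121
t 3.40 TCP [ 0.4223 -0.1592  0.0016] yaw 12.45 w 0.0121 F [-0.3  0.4  4.4] shift [-0.5  0.7 -0.4] turn 0.05 q7 -1.19
```

```bash
python3 -m creep '[[1,0,0,-50,0],[1,0,0,-100,0],[1,0,0,-100,-8],[1,0,0,-100,-17],[1,0,0,-100,-25],[1,0,0,-100,-34],[1,0,0,-100,-42],[1,0,0,-100,-50]]'; python3 go.py 0.574 -0.057 0.1 118.9
```

```text
time: 4.2
tool_pos: [0.4222, -0.1592, 0.1015]
eef_rot: [[0.457, 0.889, -0.0], [0.889, -0.457, 0.0], [-0.0, -0.0, -1.0]]
wrist_force: [-0.2, 0.2, -0.2]
width: 0.0118
t 4.20 TCP [ 0.4222 -0.1592  0.1015] yaw 62.79 w 0.0118 F [-0.2  0.2 -0.2] shift [160.3  88.3   1.5] turn -56.11 q7 -0.31
```

```bash
python3 -m creep '[[1,160,88,0,-56],[1,160,88,0,-56],[1,160,88,0,-56],[1,160,88,0,-56],[1,160,88,0,-56],[1,160,88,0,-56],[1,160,88,0,-56],[1,160,88,0,-56]]'; python3 - <<'E'
from h import *
import go
go.go(0.574,-0.057,0.06,118.9)
f=grab("top","pics/t3.png"); g=grab("scene","pics/s3.png")
crop(f,280,170,120,90,6.5,"pics/t3z.png"); crop(g,290,130,110,100,6,"pics/s3z.png")
E
```

```text
time: 5.0
tool_pos: [0.5741, -0.0582, 0.1012]
eef_rot: [[-0.477, 0.879, -0.001], [0.879, 0.477, 0.0], [0.001, -0.0, -1.0]]
wrist_force: [-0.4, -0.1, 0.0]
width: 0.0115
t 5.00 TCP [ 0.5741 -0.0582  0.1012] yaw 118.51 w 0.0115 F [-0.4 -0.1  0. ] shift [ 1.1  0.5 41.2] turn -0.39 q7 0.26
```

View pics/t3z.png

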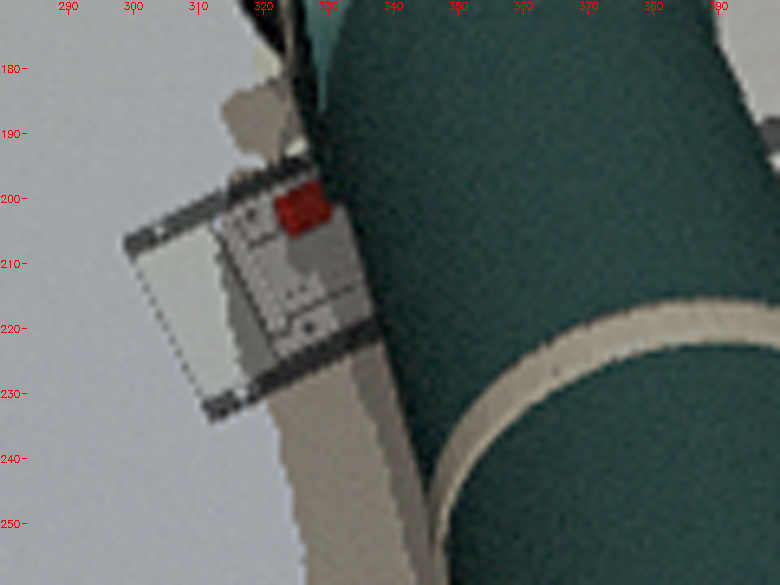

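View pics/s3z.png

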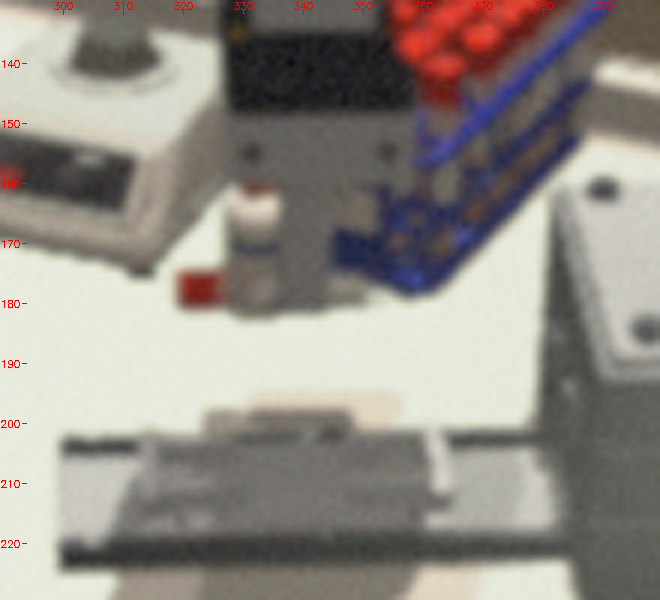

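```bash
python3 - <<'E'
from fit import *
f=load("pics/t3.npz"); g=load("pics/s3.npz")
T=np.array([.5741,-.0582,.1012]); ax=np.array([-.477,.879,0])
for z in (.106,.108): print(back(f,[[326.4,201.4]],z)-T, ((back(f,[[326.4,201.4]],z)-T)@ax),(back(f,[[326.4,201.4]],z)-T)@[.879,.477,0])
print(proj(g,[T,T+ax*.033+[0,0,.006],T+ax*.051+[0,0,.006],T-ax*.051+[0,0,.006]]))
m=cv2.inRange(cv2.cvtColor(f["image"],cv2.COLOR_RGB2HSV),(0,120,50),(12,255,255))|cv2.inRange(cv2.cvtColor(f["image"],cv2.COLOR_RGB2HSV),(170,120,50),(180,255,255))
ys,xs=np.nonzero(m[190:215,315:340]); print(xs.mean()+315,ys.mean()+190,len(xs))
E
```

```text
[[-0.01735148  0.03323346  0.0048    ]] [0.03748886] [0.00060041]
[[-0.0178247   0.03324235  0.0068    ]] [0.03772241] [0.00018869]
[[339.21326251 180.67118386]
 [325.53421146 178.74849721]
 [318.04629061 178.86566026]
 [360.42578443 178.20296382]]
326.2083333333333 201.64583333333334 48
```

```bash
python3 go.py 0.573 -0.0545 0.045 118.9; python3 -m creep '[[1,4,1,30,-0.4],[1,4,1,56,-0.4],[1,4,1,56,-0.4]]'; python3 - <<'E'
from h import *
import go
go.go(0.573,-0.0545,0.017,118.9)
f=grab("top","pics/t4.png"); g=grab("scene","pics/s4.png")
crop(f,280,170,120,90,6.5,"pics/t4z.png"); crop(g,290,170,100,60,8,"pics/s4z.png")
E
```

```text
t 5.10 TCP [ 0.5742 -0.0582  0.1014] yaw 118.28 w 0.0121 F [ 0.   0.3 -0.5] shift [ 3.8  0.7 56.4] turn -0.62 q7 0.26
time: 5.4
tool_pos: [0.5714, -0.054, 0.043]
eef_rot: [[-0.481, 0.877, -0.004], [0.877, 0.481, 0.0], [0.003, -0.004, -1.0]]
wrist_force: [-0.4, 0.4, -0.5]
width: 0.0117
t 5.40 TCP [ 0.5714 -0.054   0.043 ] yaw 118.74 w 0.0117 F [-0.4  0.4 -0.5] shift [-1.3  1.2 26. ] turn -0.16 q7 0.22
```

View pics/t4z.png

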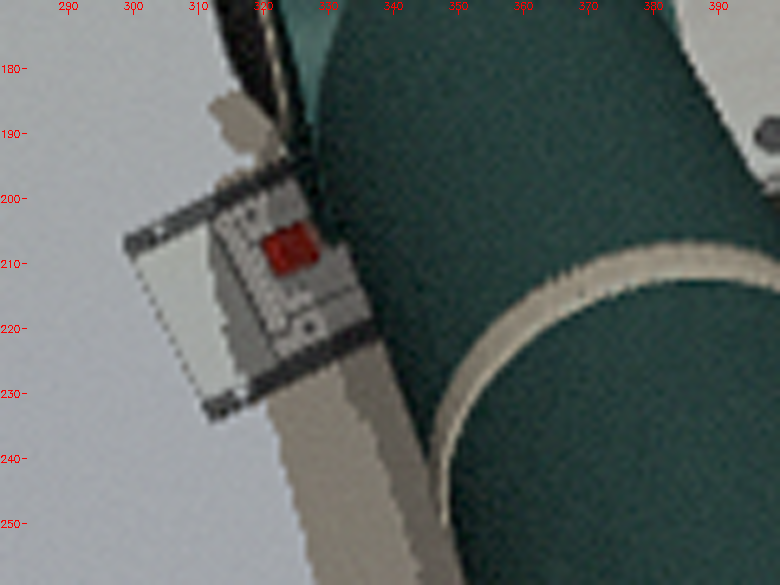

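View pics/s4z.png

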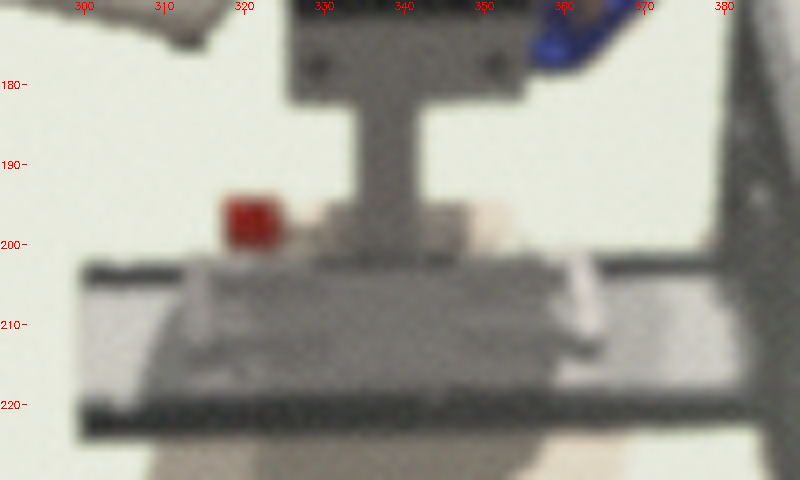

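```bash
python3 - <<'E'
from fit import *
f=load("pics/t4.npz"); g=load("pics/s4.npz")
p=np.array([.6285,-.155,-1.066])
def loc(X):
    d=X[:,:2]-p[:2]; c,s=np.cos(p[2]),np.sin(p[2]); return np.c_[d[:,0]*c+d[:,1]*s,-d[:,0]*s+d[:,1]*c].round(4).tolist()
def cm(f,x0,x1,y0,y1):
    H=cv2.cvtColor(f["image"],cv2.COLOR_RGB2HSV); m=cv2.inRange(H,(0,120,50),(12,255,255))|cv2.inRange(H,(170,120,50),(180,255,255))
    ys,xs=np.nonzero(m[y0:y1,x0:x1]); print(xs.mean()+x0,ys.mean()+y0,len(xs),xs.min()+x0,xs.max()+x0); return [xs.mean()+x0,ys.mean()+y0]
print(loc(back(f,[cm(f,315,335,195,215)],.052)), loc(back(g,[cm(g,312,330,188,206)],.050)))
print("tool",loc(np.array([[.5714,-.054,0]])))
k=lambda x,y:[x/6.5+280-.5,y/6.5+170-.5]
print("rear wall top/bottom top cam",loc(back(f,[k(214,222),k(276,345)],.027)),loc(back(f,[k(210,226)],.006)))
k=lambda x,y:[x/8+290-.5,y/8+170-.5]
print("scene rear wall outer",loc(back(g,[k(183,265),k(180,350)],.027)),"front outer",loc(back(g,[k(595,255),k(603,348)],.027)))
E
python3 go.py 0.573 -0.0545 0.017 118.9
```

```text
324.21276595744683 207.7872340425532 47 320 328
321.36 197.88 25 319 324
[[-0.1547, -0.0013]] [[-0.1543, 0.0032]]
tool [[-0.116, -0.0011]]
rear wall top/bottom top cam [[-0.1745, 0.0272], [-0.1748, -0.0288]] [[-0.1748, 0.031]]
scene rear wall outer [[-0.1768, 0.0172], [-0.1782, -0.0294]] front outer [[-0.046, 0.0181], [-0.0491, -0.033]]
t 5.50 TCP [ 0.5734 -0.054   0.0461] yaw 118.78 w 0.0117 F [-0.4  0.4  0.6] shift [-0.3 -0.6 29.1] turn -0.12 q7 0.22
```

```bash
python3 -m creep '[[1,0,0,12,0],[1,0,0,24,0],[1,0,0,29,0],[1,0,0,29,0],[1,0,0,29,0]]'; python3 go.py 0.573 -0.0545 0.017 118.9
```

```text
time: 6.0
tool_pos: [0.5733, -0.0541, 0.0165]
eef_rot: [[-0.482, 0.876, -0.0], [0.876, 0.482, 0.0], [0.0, -0.0, -1.0]]
wrist_force: [-1.0, 0.6, -1.1]
width: 0.0121
t 6.00 TCP [ 0.5733 -0.0541  0.0165] yaw 118.84 w 0.0121 F [-1.   0.6 -1.1] shift [-0.2 -0.5 -0.5] turn -0.06 q7 0.19
```

```bash
python3 -m creep '[[0.3,0,0,0,0],[0.3,0,0,0,0],[0.3,0,0,0,0],[0.3,0,0,0,0],[0.3,0,0,-20,0],[0.3,0,0,-60,0],[0.3,0,0,-100,0],[0.3,0,0,-140,0]]'; python3 go.py 0.457 0.227 0.13 13.3
```

```text
time: 6.8
tool_pos: [0.573, -0.054, 0.1581]
eef_rot: [[-0.483, 0.876, -0.0], [0.876, 0.483, 0.0], [0.0, -0.0, -1.0]]
wrist_force: [0.5, 0.2, 0.0]
width: 0.0333
t 6.80 TCP [ 0.573  -0.054   0.1581] yaw 118.85 w 0.0333 F [0.5 0.2 0. ] shift [302.1  34.   28.2] turn 105.55 q7 0.30
```

```bash
python3 -m creep '[[-0.3,302,34,28,-74],[-0.3,302,34,28,-74],[-0.3,302,34,28,-74],[-0.3,302,34,28,-74],[-0.3,302,34,28,-74],[-0.3,302,34,28,-74],[-0.3,302,34,28,-74],[-0.3,302,34,28,-74]]'; python3 go.py 0.457 0.227 0.13 -166.7;  python3 - <<'E'
from h import *
f=grab("top","pics/t5.png"); g=grab("scene","pics/s5.png")
crop(f,290,165,100,75,8,"pics/t5z.png"); crop(g,290,170,100,60,8,"pics/s5z.png")
crop(g,180,110,100,110,5,"pics/s5y.png")
E
```

```text
time: 7.6
tool_pos: [0.4564, 0.2288, 0.1287]
eef_rot: [[-0.99, -0.142, 0.0], [-0.142, 0.99, 0.0], [-0.0, 0.0, -1.0]]
wrist_force: [0.5, -0.3, -0.3]
width: 0.0611
t 7.60 TCP [0.4564 0.2288 0.1287] yaw -171.83 w 0.0611 F [ 0.5 -0.3 -0.3] shift [-0.4 -1.9 -1.3] turn -5.13 q7 0.78
```

View pics/t5z.png

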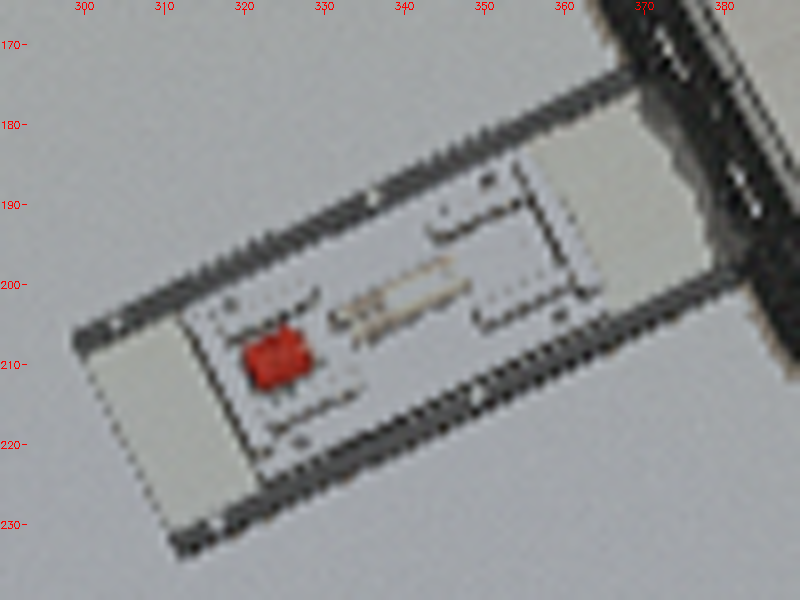

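View pics/s5z.png

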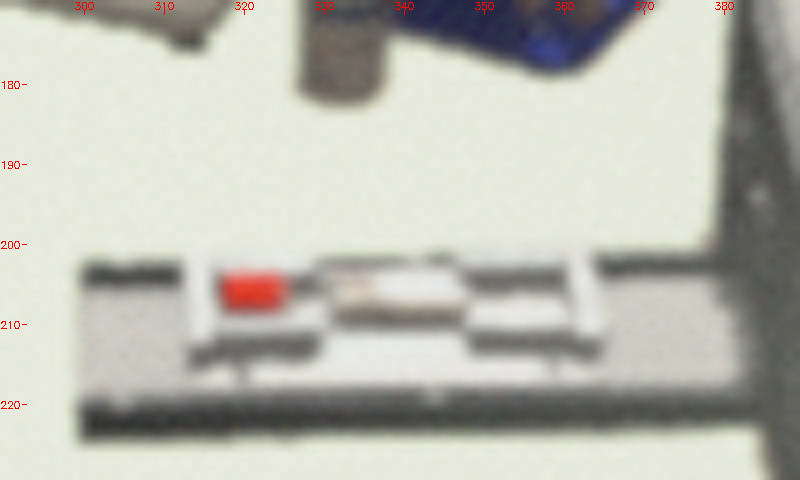

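View pics/s5y.png

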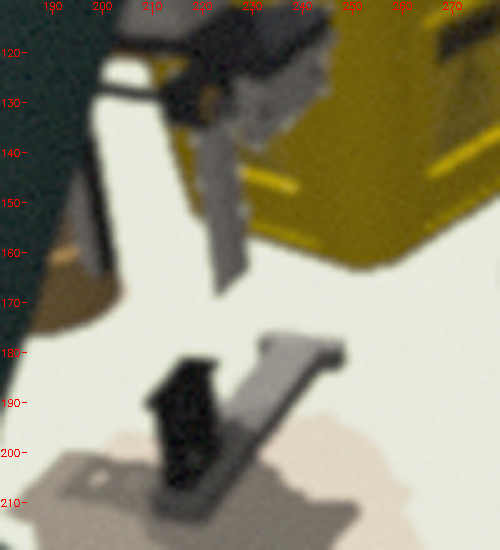

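```bash
python3 go.py 0.457 0.227 0.024 -166.7; python3 -m creep '[[-0.3,0,-2,20,-5],[-0.3,0,-2,40,-5],[-0.3,0,-2,40,-5],[-0.3,0,-2,40,-5]]';python3 go.py 0.457 0.227 0.024 -166.7;  python3 - <<'E'
from h import *
f=grab("top","pics/t6.png"); g=grab("scene","pics/s6.png")
crop(f,190,180,70,80,7,"pics/t6z.png")
crop(g,180,110,100,110,5,"pics/s6y.png")
E
```

```text
t 7.70 TCP [0.4572 0.2271 0.1285] yaw -172.20 w 0.0611 F [ 0.2 -0.8 -0.5] shift [ 2.000e-01 -1.000e-01  1.045e+02] turn -5.50 q7 0.78
time: 8.1
tool_pos: [0.4577, 0.2248, 0.089]
eef_rot: [[-0.977, -0.215, -0.0], [-0.215, 0.977, 0.0], [0.0, 0.0, -1.0]]
wrist_force: [-0.2, -0.0, 0.8]
width: 0.0611
t 8.10 TCP [0.4577 0.2248 0.089 ] yaw -167.59 w 0.0611 F [-0.2 -0.   0.8] shift [ 0.2  2.3 65. ] turn -0.89 q7 0.80
```

View pics/t6z.png

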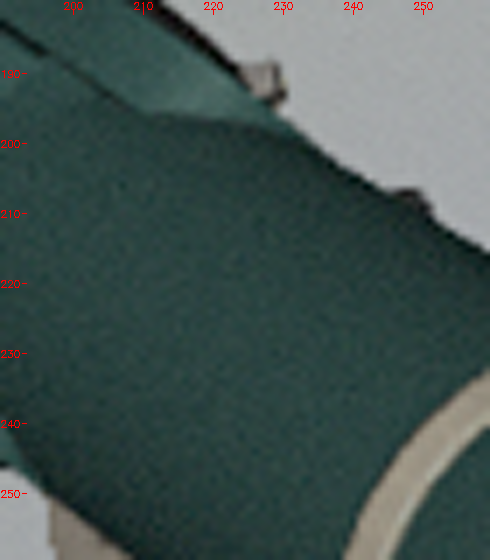

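View pics/s6y.png

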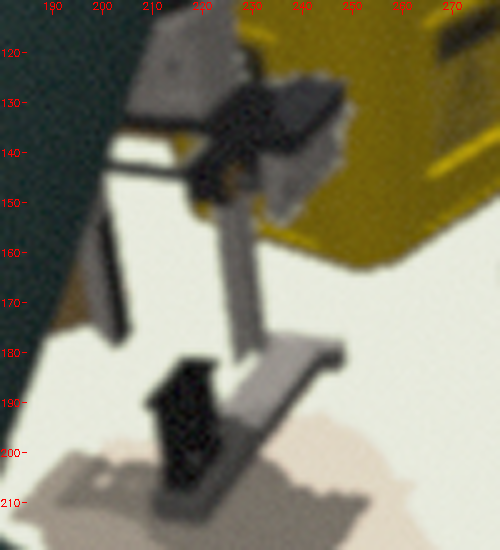

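```bash
python3 -m creep '[[-0.3,0,2,30,-0.8],[-0.3,0,2,60,-0.8],[-0.3,0,2,65,-0.8],[-0.3,0,2,65,-0.8],[1,0,2,65,-0.8],[1,0,2,65,-0.8],[1,0,2,65,-0.8],[1,0,2,65,-0.8]]' 50;python3 -m creep '[[1,0,0,0,0],[1,0,0,0,0],[1,0,0,0,0],[1,0,0,0,0]]';python3 go.py 0.457 0.227 0.024 -166.7
```

```text
time: 9.0
tool_pos: [0.4575, 0.2268, 0.0241]
eef_rot: [[-0.973, -0.231, 0.001], [-0.231, 0.973, 0.0], [-0.001, 0.0, -1.0]]
wrist_force: [-0.0, -0.6, -0.8]
width: 0.0321
time: 9.4
tool_pos: [0.4573, 0.2269, 0.0237]
eef_rot: [[-0.973, -0.232, 0.0], [-0.232, 0.973, 0.0], [-0.0, 0.0, -1.0]]
wrist_force: [-0.4, -0.2, 3.6]
width: 0.0214
t 9.40 TCP [0.4573 0.2269 0.0237] yaw -166.60 w 0.0214 F [-0.4 -0.2  3.6] shift [ 0.3  0.1 -0.3] turn 0.10 q7 0.73
```

```bash
python3 -m creep '[[1,0,0,0,0],[1,0,0,0,0],[1,0,0,0,0]]';python3 go.py 0.457 0.227 0.024 -166.7
```

```text
time: 9.7
tool_pos: [0.4573, 0.227, 0.0237]
eef_rot: [[-0.973, -0.232, 0.0], [-0.232, 0.973, 0.0], [-0.0, 0.0, -1.0]]
wrist_force: [-0.5, 1.0, 6.1]
width: 0.0213
t 9.70 TCP [0.4573 0.227  0.0237] yaw -166.60 w 0.0213 F [-0.5  1.   6.1] shift [ 0.3  0.1 -0.3] turn 0.10 q7 0.73
```

```bash
python3 -m creep '[[0.3,0,0,0,0],[0.3,0,0,0,0],[0.3,0,0,6,0],[0.3,0,0,6,0],[1,0,0,6,0],[1,0,0,6,0],[1,0,0,6,0],[1,0,0,6,0]]' 50;python3 go.py 0.457 0.227 0.024 -166.7;python3 - <<'E'
from h import *
g=grab("scene","pics/s7.png")
crop(g,180,110,100,110,5,"pics/s7y.png")
E
```

```text
time: 10.5
tool_pos: [0.4572, 0.2268, 0.0176]
eef_rot: [[-0.973, -0.232, -0.0], [-0.232, 0.973, 0.0], [0.0, 0.0, -1.0]]
wrist_force: [-0.3, -0.0, -0.4]
width: 0.0214
t 10.50 TCP [0.4572 0.2268 0.0176] yaw -166.60 w 0.0214 F [-0.3 -0.  -0.4] shift [ 0.2  0.3 -6.4] turn 0.10 q7 0.72
```

View pics/s7y.png

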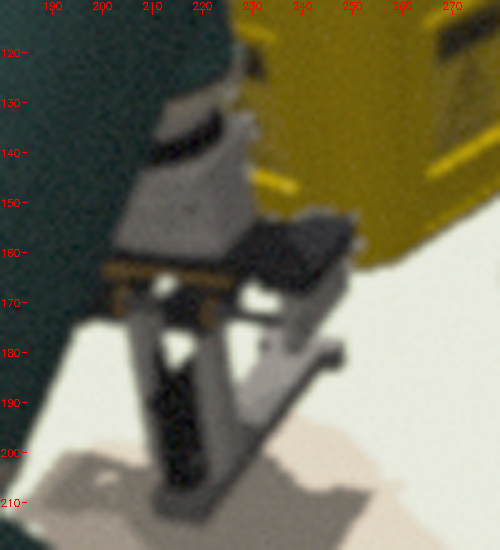

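```bash
python3 -m creep '[[1,0,0,0,0],[1,0,0,-10,0],[1,0,0,-20,0],[1,0,0,-30,0],[1,0,0,-30,0],[1,0,0,-30,0]]' 60;python3 - <<'E'
from h import *
import go
p=np.array([.6285,-.155,-1.066])
def w(x,y): c,s=np.cos(p[2]),np.sin(p[2]); return p[0]+c*x-s*y,p[1]+s*x+c*y
print(w(-.345,0),w(-.33,0),w(-.089,0))
go.go(*w(-.345,0),0.07,118.9)
g=grab("scene","pics/s8.png")
crop(g,180,110,100,110,6,"pics/s8y.png")
E
```

```text
time: 11.15
tool_pos: [0.4575, 0.2266, 0.0479]
eef_rot: [[-0.973, -0.231, 0.001], [-0.231, 0.973, 0.0], [-0.001, -0.0, -1.0]]
wrist_force: [-0.5, 0.3, -2.3]
width: 0.0211
(np.float64(0.46164793265845716), np.float64(0.14696918323539784)) (np.float64(0.468902370368959), np.float64(0.13384008831211971)) (np.float64(0.5854570029176889), np.float64(-0.0771007034552162))
t 11.15 TCP [0.4575 0.2266 0.0479] yaw -166.62 w 0.0211 F [-0.5  0.3 -2.3] shift [ 14.4 -78.5 -22.1] turn 74.48 q7 0.76
```

View pics/s8y.png

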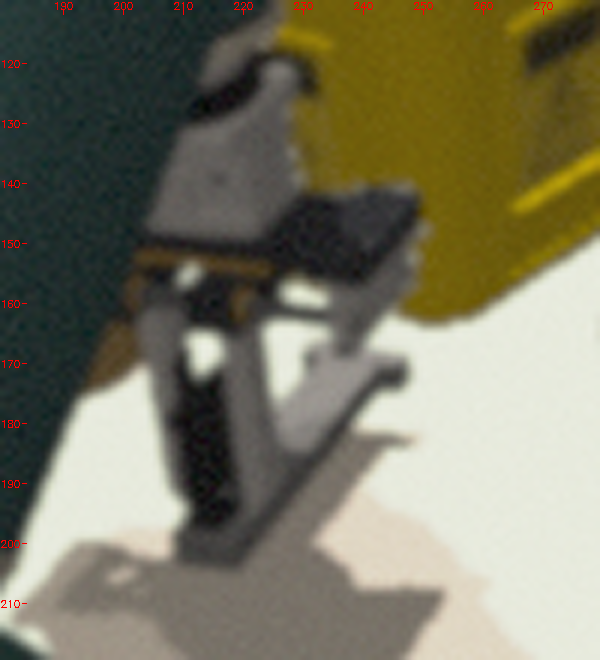

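```bash
python3 -m creep '[[1,0,0,-22,8],[1,0,0,-22,16],[1,4,-20,-22,24],[1,7,-40,-22,32],[1,14,-60,-22,40],[1,14,-78,-22,48],[1,14,-78,-22,56],[1,14,-78,-22,64]]';python3 go.py 0.4616 0.147 0.07 118.9
```

```text
time: 12.0
tool_pos: [0.4616, 0.147, 0.0693]
eef_rot: [[-0.629, 0.777, -0.001], [0.777, 0.629, -0.0], [0.0, -0.001, -1.0]]
wrist_force: [-0.2, 0.8, -2.1]
width: 0.0211
t 12.00 TCP [0.4616 0.147  0.0693] yaw 129.00 w 0.0211 F [-0.2  0.8 -2.1] shift [ 0.1  0.  -0.7] turn 10.10 q7 -0.02
```

```bash
python3 -m creep '[[1,0,0,0,8],[1,0,0,0,10],[1,0,0,0,10],[1,0,0,0,10]]';python3 go.py 0.4616 0.147 0.07 118.9; python3 - <<'E'
from h import *
f=grab("top","pics/t9.png"); g=grab("scene","pics/s9.png")
crop(f,240,150,140,110,5.5,"pics/t9z.png"); crop(g,230,140,140,100,5.5,"pics/s9z.png")
E
```

```text
time: 12.4
tool_pos: [0.4615, 0.1477, 0.0694]
eef_rot: [[-0.492, 0.87, -0.0], [0.87, 0.492, -0.0], [0.0, -0.0, -1.0]]
wrist_force: [-1.2, 0.1, -1.3]
width: 0.0213
t 12.40 TCP [0.4615 0.1477 0.0694] yaw 119.50 w 0.0213 F [-1.2  0.1 -1.3] shift [-0.7 -0.3 -0.6] turn 0.60 q7 -0.17
```

View pics/t9z.png

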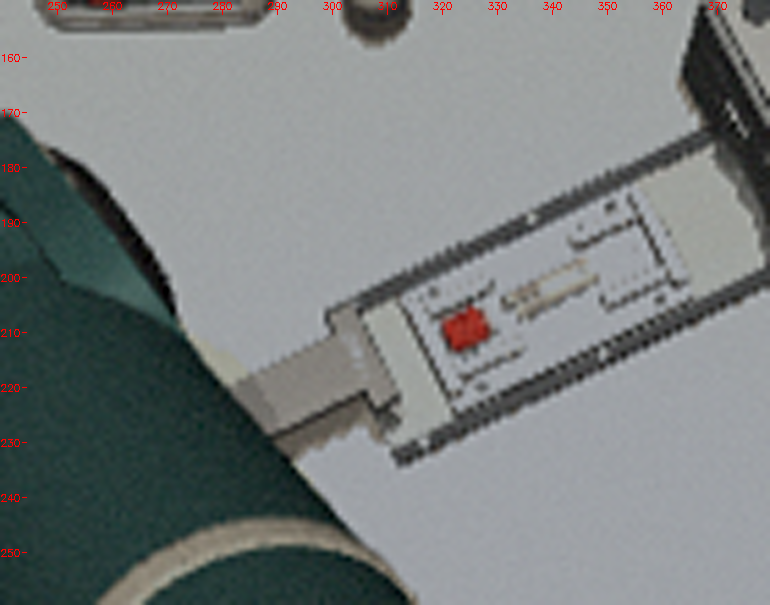

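View pics/s9z.png

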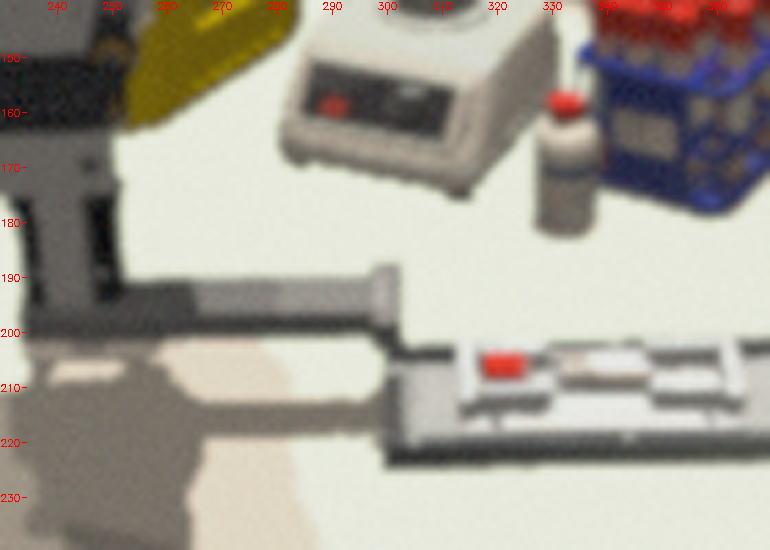

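```bash
python3 - <<'E'
from fit import *
f=load("pics/t9.npz"); g=load("pics/s9.npz")
p=np.array([.6285,-.155,-1.066])
def loc(X):
    d=X[:,:2]-p[:2]; c,s=np.cos(p[2]),np.sin(p[2]); return np.c_[d[:,0]*c+d[:,1]*s,-d[:,0]*s+d[:,1]*c].round(4).tolist()
z=.0518+.016
k=lambda x,y:[x/5.5+240-.5,y/5.5+150-.5]
print("top head front L,R",loc(back(f,[k(354,304),k(400,398)],z)), "rear L", loc(back(f,[k(325,315)],z)))
k=lambda x,y:[x/5.5+230-.5,y/5.5+140-.5]
print("scene",loc(back(g,[k(400,264),k(401,320)],z)),"rear",loc(back(g,[k(372,266)],z)))
print("tool",loc(np.array([[.4615,.1477,0]])))
E
```

```text
top head front L,R [[-0.1989, 0.0257], [-0.1996, -0.0232]] rear L [[-0.2131, 0.027]]
scene [[-0.2013, 0.0251], [-0.2006, -0.0214]] rear [[-0.214, 0.0238]]
tool [[-0.3457, 0.0002]]
```

```bash
python3 -m creep '[[1,-0.7,-1,20,0.6],[1,-0.7,-1,40,0.6],[1,-0.7,-1,43,0.6],[1,-0.7,-1,43,0.6],[1,-0.7,-1,43,0.6]]';python3 go.py 0.4702 0.1316 0.0255 118.9; python3 - <<'E'
from h import *
f=grab("top","pics/t10.png"); g=grab("scene","pics/s10.png")
crop(f,240,150,140,110,5.5,"pics/t10z.png"); crop(g,230,140,140,100,5.5,"pics/s10z.png")
E
```

```text
time: 13.0
tool_pos: [0.4615, 0.1468, 0.0273]
eef_rot: [[-0.482, 0.876, 0.001], [0.876, 0.482, 0.0], [0.0, 0.001, -1.0]]
wrist_force: [0.5, -0.0, -1.2]
width: 0.0212
t 13.00 TCP [0.4615 0.1468 0.0273] yaw 118.82 w 0.0212 F [ 0.5 -0.  -1.2] shift [-17.5   0.3   1.8] turn -0.08 q7 -0.23
```

View pics/t10z.png

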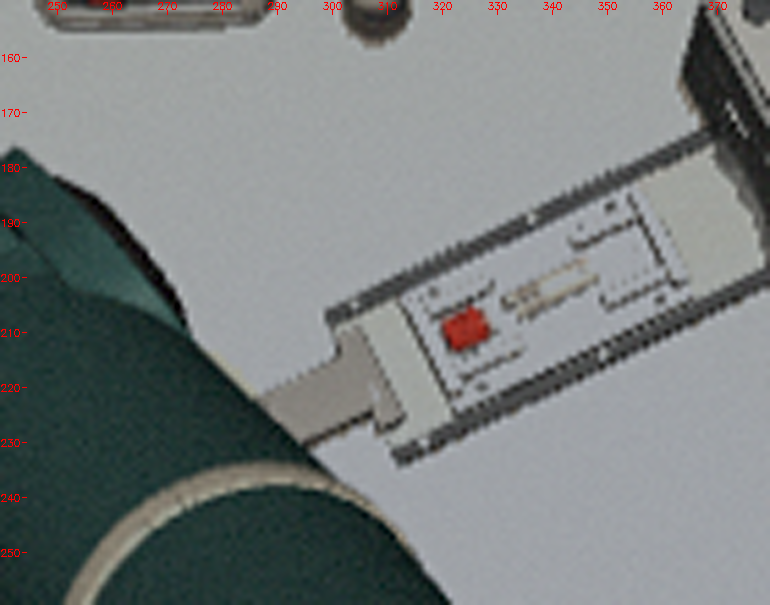

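View pics/s10z.png

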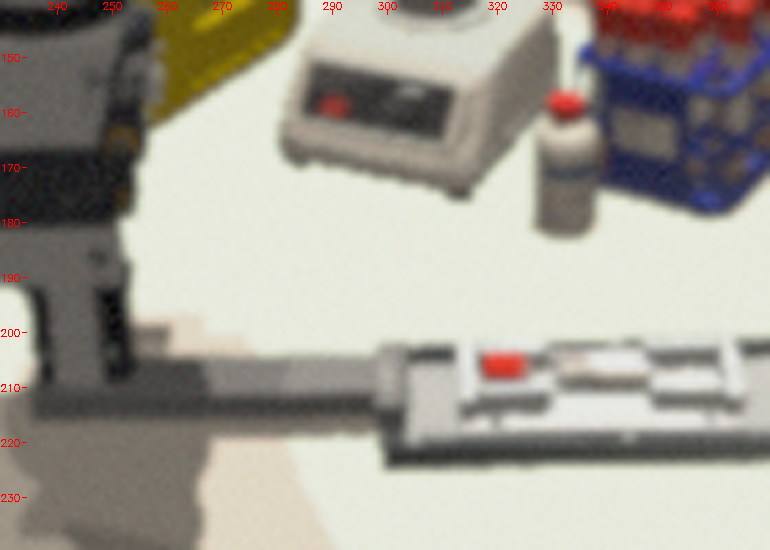

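```bash
python3 -m creep '[[1,-4,0,1.5,-0.1],[1,-8,0,1.5,-0.1],[1,-14,0,1.5,-0.1],[1,-18,0,1.5,-0.1],[1,-22,0,1.5,-0.1],[1,-26,0,1.5,-0.1],[1,-31,0,1.5,-0.1],[1,-36,0,1.5,-0.1]]';python3 -m creep '[[1,-6,0,0,0],[1,-12,0,0,0],[1,-18,0,0,0],[1,-24,0,0,0],[1,-30,0,0,0],[1,-36,0,0,0],[1,-42,0,0,0],[1,-48,0,0,0]]'; python3 go.py 0.5855 -0.0771 0.0255 118.9;  python3 - <<'E'
from h import *
f=grab("top","pics/t11.png"); g=grab("scene","pics/s11.png")
crop(f,240,150,140,110,5.5,"pics/t11z.png"); crop(g,240,140,140,100,5.5,"pics/s11z.png")
E
```

```text
time: 13.9
tool_pos: [0.4786, 0.1149, 0.0251]
eef_rot: [[-0.484, 0.875, -0.0], [0.875, 0.484, 0.0], [0.0, 0.0, -1.0]]
wrist_force: [-0.5, 2.3, -0.5]
width: 0.0208
time: 14.7
tool_pos: [0.5019, 0.0726, 0.0251]
eef_rot: [[-0.483, 0.875, -0.0], [0.875, 0.483, 0.0], [0.0, -0.0, -1.0]]
wrist_force: [-2.2, 1.8, -1.0]
width: 0.0211
t 14.70 TCP [0.5019 0.0726 0.0251] yaw 118.90 w 0.0211 F [-2.2  1.8 -1. ] shift [-171.5    0.8   -0.4] turn -0.00 q7 -0.06
```

View pics/t11z.png

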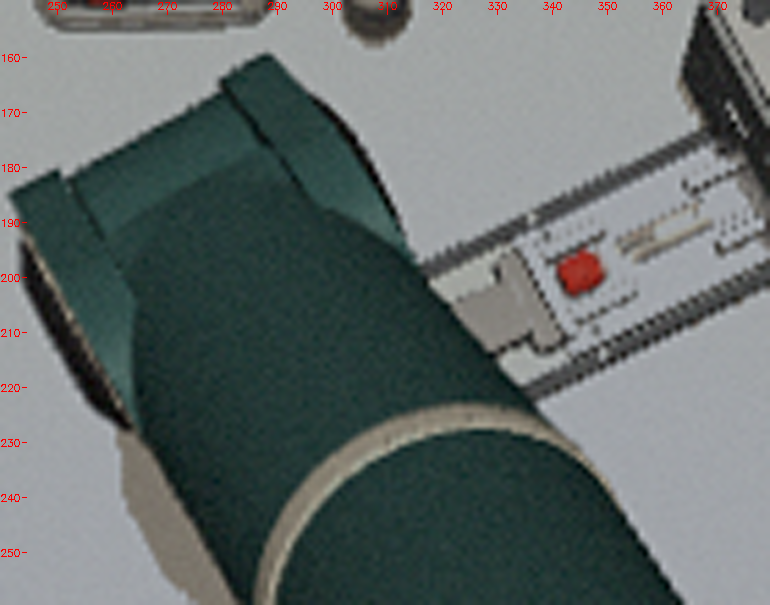

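View pics/s11z.png

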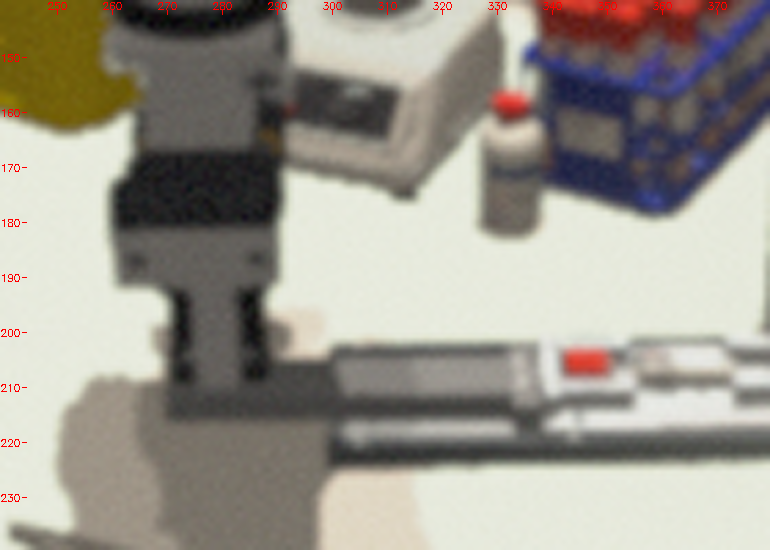

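```bash
python3 -m creep '[[1,-6,0,0,0],[1,-12,0,0,0],[1,-18,0,0,0],[1,-24,0,0,0],[1,-30,0,0,0],[1,-36,0,0,0],[1,-42,0,0,0],[1,-48,0,0,0]]';python3 -m creep '[[1,-6,0,0,0],[1,-12,0,0,0],[1,-18,0,0,0],[1,-24,0,0,0],[1,-30,0,0,0],[1,-36,0,0,0],[1,-42,0,0,0],[1,-48,0,0,0]]'; python3 go.py 0.5855 -0.0771 0.0255 118.9;  python3 - <<'E'
from h import *
f=grab("top","pics/t12.png"); g=grab("scene","pics/s12.png")
crop(f,280,130,140,110,5.5,"pics/t12z.png"); crop(g,270,130,140,110,5.5,"pics/s12z.png")
E
```

```text
time: 15.6
tool_pos: [0.5251, 0.0305, 0.025]
eef_rot: [[-0.483, 0.876, -0.0], [0.876, 0.483, 0.0], [0.0, -0.0, -1.0]]
wrist_force: [-1.1, 2.9, -0.2]
width: 0.021
time: 16.4
tool_pos: [0.5483, -0.0115, 0.0251]
eef_rot: [[-0.483, 0.876, -0.0], [0.876, 0.483, 0.0], [0.0, -0.0, -1.0]]
wrist_force: [-1.7, 2.2, -0.1]
width: 0.0212
t 16.40 TCP [ 0.5483 -0.0115  0.0251] yaw 118.89 w 0.0212 F [-1.7  2.2 -0.1] shift [-75.4   0.9  -0.5] turn -0.01 q7 0.12
```

View pics/t12z.png

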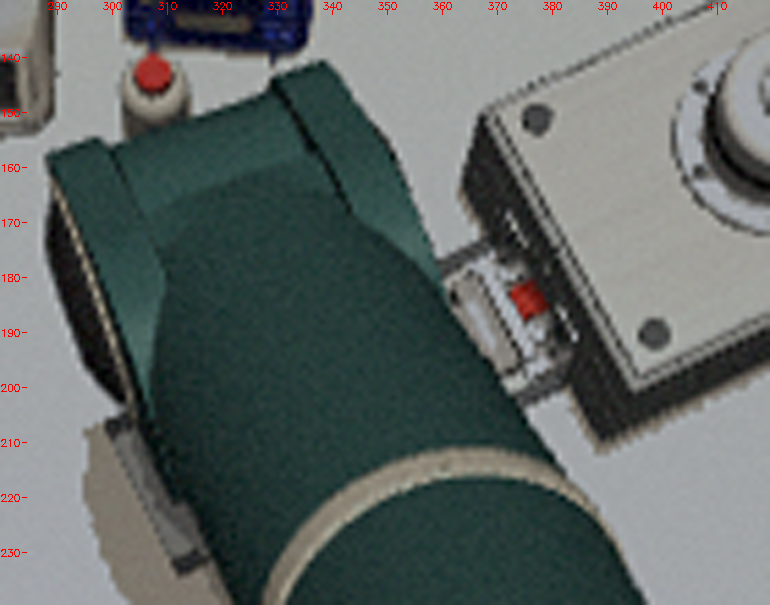

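View pics/s12z.png

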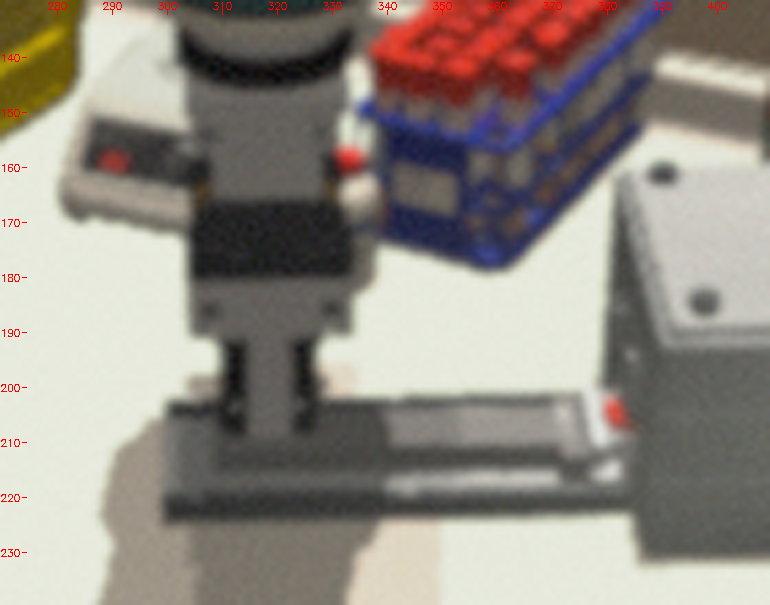

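```bash
python3 -m creep '[[1,-6,0,0,0],[1,-12,0,0,0],[1,-18,0,0,0],[1,-24,0,0,0],[1,-30,0,0,0],[1,-36,0,0,0],[1,-42,0,0,0],[1,-48,0,0,0]]';python3 -m creep '[[1,-4,0,0,0],[1,-8,0,0,0],[1,-11,0,0,0],[1,-14,0,0,0],[1,-16,0,0,0],[1,-17,0,0,0],[1,-18,0,0,0],[1,-19,0,0,0]]'; python3 go.py 0.5855 -0.0771 0.0255 118.9
```

```text
time: 17.3
tool_pos: [0.5715, -0.0535, 0.0251]
eef_rot: [[-0.483, 0.876, -0.0], [0.876, 0.483, 0.0], [0.0, -0.0, -1.0]]
wrist_force: [-0.4, 2.4, -1.1]
width: 0.021
time: 18.1
tool_pos: [0.5805, -0.0697, 0.0251]
eef_rot: [[-0.483, 0.875, -0.0], [0.875, 0.483, 0.0], [0.0, -0.0, -1.0]]
wrist_force: [-1.1, 2.5, 0.2]
width: 0.021
t 18.10 TCP [ 0.5805 -0.0697  0.0251] yaw 118.91 w 0.0210 F [-1.1  2.5  0.2] shift [-9.   0.8 -0.4] turn 0.01 q7 0.23
```

Now slowly to the stop, 1 mm per row, watching the force.

```bash
python3 -m creep '[[1,-1,0,0,0],[1,-2,0,0,0],[1,-3,0,0,0],[1,-4,0,0,0],[1,-5,0,0,0],[1,-6,0,0,0]]'; python3 go.py 0.5855 -0.0771 0.0255 118.9
```

```text
time: 18.7
tool_pos: [0.5834, -0.075, 0.0251]
eef_rot: [[-0.483, 0.876, -0.0], [0.876, 0.483, 0.0], [0.0, 0.0, -1.0]]
wrist_force: [-2.1, 2.8, -0.6]
width: 0.021
t 18.70 TCP [ 0.5834 -0.075   0.0251] yaw 118.89 w 0.0210 F [-2.1  2.8 -0.6] shift [-2.8  0.8 -0.4] turn -0.01 q7 0.24
```

```bash
python3 -m creep '[[1,-1,0,0,0],[1,-2,0,0,0],[1,-3,0,0,0]]'; python3 go.py 0.5855 -0.0771 0.0255 118.9
```

```text
time: 19.0
tool_pos: [0.5841, -0.0758, 0.025]
eef_rot: [[-0.484, 0.875, -0.002], [0.875, 0.484, 0.002], [0.002, -0.0, -1.0]]
wrist_force: [-9.8, 14.8, 5.9]
width: 0.0208
t 19.00 TCP [ 0.5841 -0.0758  0.025 ] yaw 118.97 w 0.0208 F [-9.8 14.8  5.9] shift [-1.8  0.6 -0.5] turn 0.07 q7 0.25
```

```bash
python3 -m creep '[[1,-1,0,0,0],[1,-1,0,0,0]]'; python3 - <<'E'
from h import *
import go
go.go(0.5855,-0.0771,0.0255,118.9)
g=grab("scene","pics/s13.png")
crop(g,270,130,140,110,5.5,"pics/s13z.png")
E
```

```text
time: 19.2
tool_pos: [0.5841, -0.0757, 0.0249]
eef_rot: [[-0.485, 0.874, -0.002], [0.874, 0.485, 0.003], [0.004, -0.001, -1.0]]
wrist_force: [-11.4, 16.3, 6.1]
width: 0.0208
t 19.20 TCP [ 0.5841 -0.0757  0.0249] yaw 119.02 w 0.0208 F [-11.4  16.3   6.1] shift [-1.9  0.5 -0.6] turn 0.12 q7 0.25
```

View pics/s13z.png

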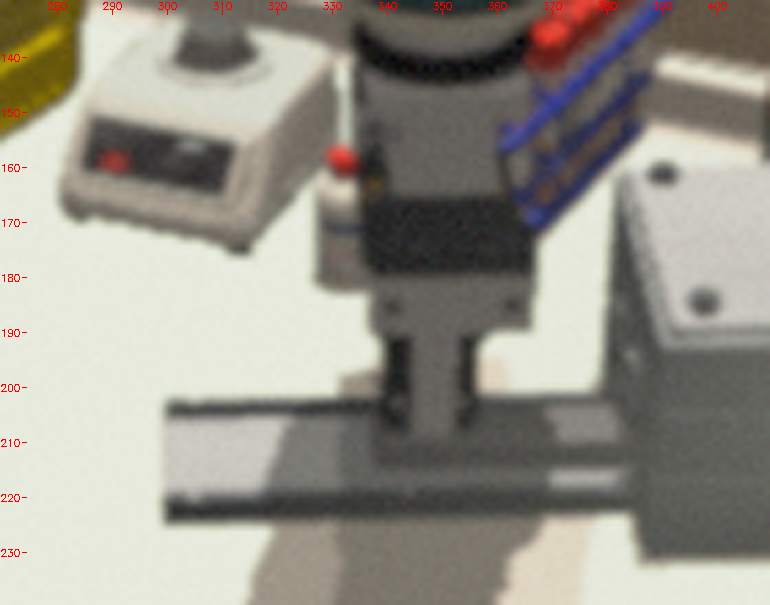

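```bash
python3 -m creep '[[1,5,0,0,0],[1,13,0,0,0],[1,23,0,0,0],[1,34,0,0,0],[1,45,0,0,0],[1,56,0,0,0],[1,67,0,0,0],[1,78,0,0,0]]'; python3 -m creep '[[1,11,0,0,0],[1,22,0,0,0],[1,33,0,0,0],[1,44,0,0,0],[1,55,0,0,0],[1,64,0,0,0],[1,64,0,0,0],[1,64,0,0,0]]'; python3 - <<'E'
from h import *
import go
p=np.array([.6285,-.155,-1.066])
def w(x,y): c,s=np.cos(p[2]),np.sin(p[2]); return p[0]+c*x-s*y,p[1]+s*x+c*y
print(w(-.235,.092)); go.go(*w(-.235,.092),0.06,118.9)
f=grab("top","pics/t14.png");g=grab("scene","pics/s14.png")
crop(f,280,130,140,110,5.5,"pics/t14z.png"); crop(g,270,130,140,110,5.5,"pics/s14z.png")
E
```

```text
time: 20.05
tool_pos: [0.5471, -0.0093, 0.0251]
eef_rot: [[-0.483, 0.875, -0.0], [0.875, 0.483, 0.0], [0.0, -0.0, -1.0]]
wrist_force: [0.5, 0.8, -1.3]
width: 0.0211
time: 20.85
tool_pos: [0.5168, 0.0458, 0.0251]
eef_rot: [[-0.483, 0.875, 0.0], [0.875, 0.483, -0.0], [-0.0, 0.0, -1.0]]
wrist_force: [-1.1, 0.1, -1.1]
width: 0.0214
(np.float64(0.5953722580649102), np.float64(0.09518303842243601))
t 20.85 TCP [0.5168 0.0458 0.0251] yaw 118.90 w 0.0214 F [-1.1  0.1 -1.1] shift [  5.3  92.7 -34.9] turn 0.00 q7 -0.00
```

View pics/t14z.png

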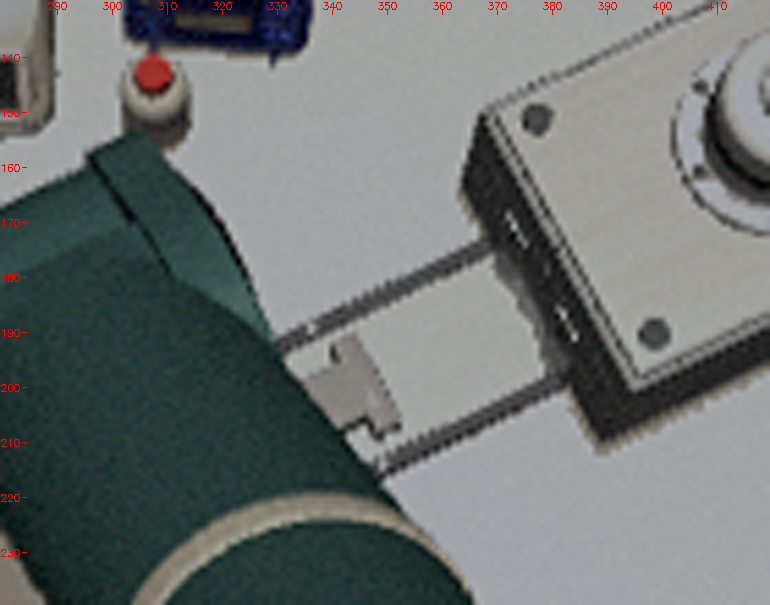

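View pics/s14z.png

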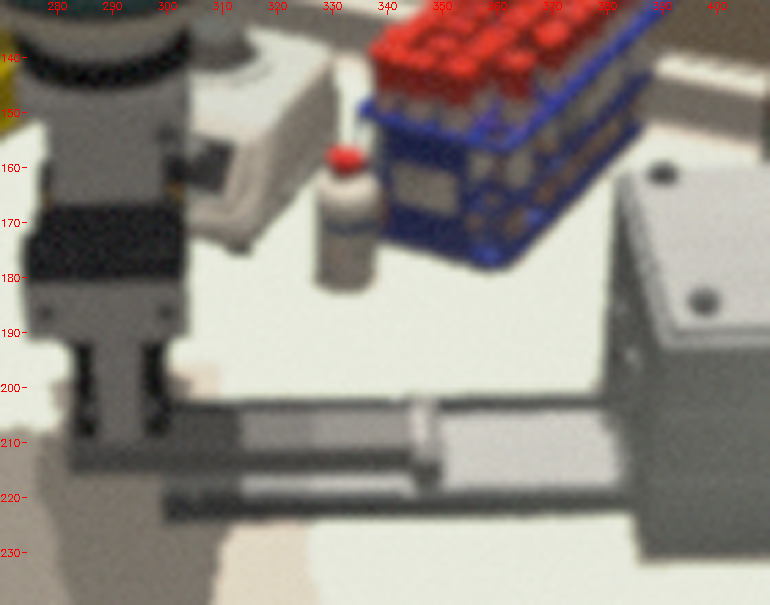

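```bash
python3 -m creep '[[1,0,0,-17,0],[1,0,0,-35,0],[1,0,-20,-35,0],[1,0,-45,-35,0],[1,-15,-70,-35,0],[1,-30,-85,-35,0],[1,-50,-85,-35,0],[1,-50,-85,-35,0]]'; python3 - <<'E'
from h import *
import go
p=np.array([.6285,-.155,-1.066])
def w(x,y): c,s=np.cos(p[2]),np.sin(p[2]); return p[0]+c*x-s*y,p[1]+s*x+c*y
print(w(-.177,-.085)); go.go(*w(-.177,-.085),0.0185,118.9)
f=grab("top","pics/t15.png");g=grab("scene","pics/s15.png")
crop(f,250,150,160,130,5,"pics/t15z.png"); crop(g,240,150,160,110,5,"pics/s15z.png")
E
```

```text
time: 21.75
tool_pos: [0.4672, -0.0418, 0.0602]
eef_rot: [[-0.48, 0.877, 0.001], [0.877, 0.48, -0.001], [-0.001, 0.0, -1.0]]
wrist_force: [0.3, -0.1, -0.7]
width: 0.0209
(np.float64(0.4684994304508351), np.float64(-0.041185160264828165))
t 21.75 TCP [ 0.4672 -0.0418  0.0602] yaw 118.67 w 0.0209 F [ 0.3 -0.1 -0.7] shift [-0.1  1.4 41.7] turn -0.23 q7 0.22
```

View pics/t15z.png

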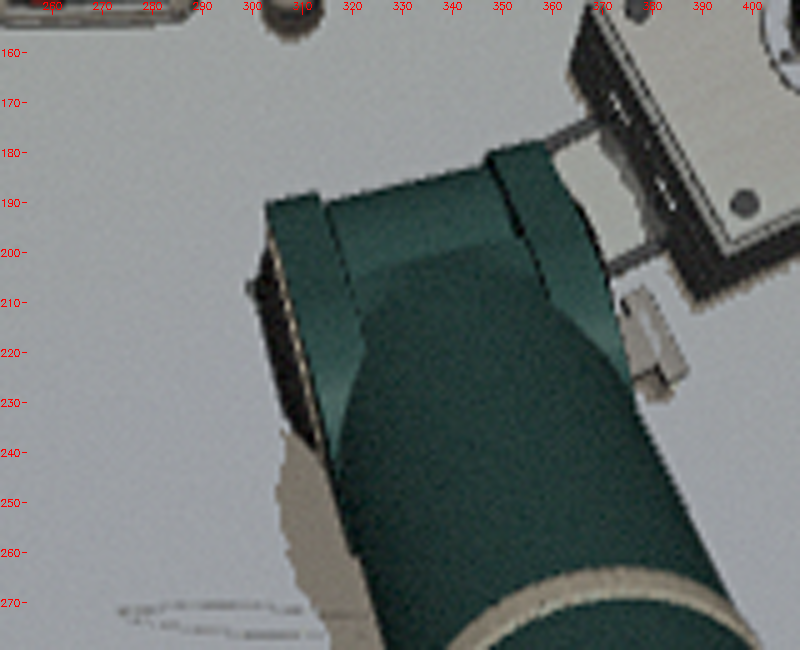

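View pics/s15z.png

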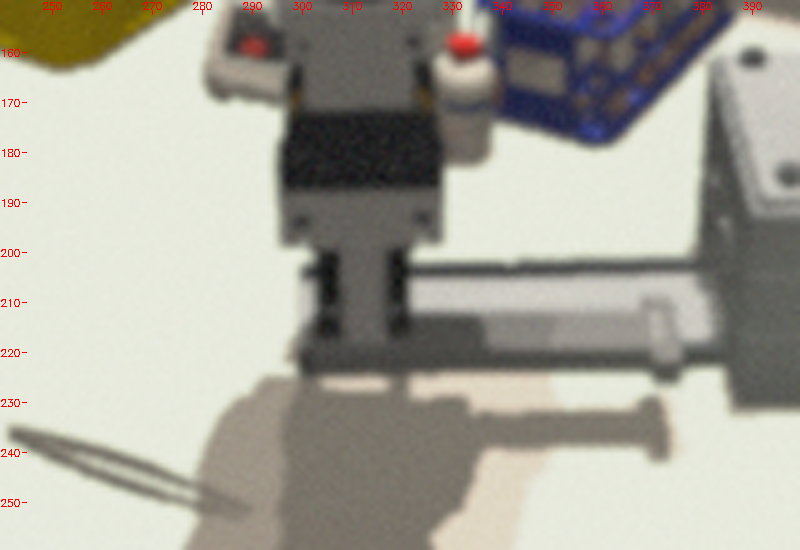

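```bash
python3 -m creep '[[1,0,0,12,0],[1,0,0,24,0],[1,0,0,34,0],[1,0,0,39,0],[1,0,0,41,0],[1,0,0,42,0],[1,0,0,42.5,0],[1,0,0,42.5,0]]'; python3 go.py .4685 -.0412 .0176 118.9
```

```text
time: 22.65
tool_pos: [0.4666, -0.039, 0.0178]
eef_rot: [[-0.483, 0.876, 0.0], [0.876, 0.483, -0.0], [-0.0, 0.0, -1.0]]
wrist_force: [-0.7, 0.6, -0.1]
width: 0.0214
t 22.65 TCP [ 0.4666 -0.039   0.0178] yaw 118.89 w 0.0214 F [-0.7  0.6 -0.1] shift [-2.8  0.6  0.2] turn -0.01 q7 0.16
```

```bash
python3 -m creep '[[0.2,0,0,0,0],[0.2,0,0,0,0],[0.2,0,0,0,0],[0.2,0,0,0,0],[0.2,0,0,-20,0],[0.2,0,0,-60,0],[0.2,0,0,-100,0],[0.2,0,0,-150,0]]'; python3 go.py .30 -.40 .25 118.9
```

```text
time: 23.45
tool_pos: [0.4655, -0.0387, 0.1685]
eef_rot: [[-0.484, 0.875, -0.002], [0.875, 0.484, 0.001], [0.002, -0.001, -1.0]]
wrist_force: [1.1, -0.9, 1.2]
width: 0.0377
t 23.45 TCP [ 0.4655 -0.0387  0.1685] yaw 118.92 w 0.0377 F [ 1.1 -0.9  1.2] shift [-236.  -319.7  -81.5] turn 0.02 q7 0.36
```

Move the arm away from the views (back toward its start) and check everything.

```bash
python3 -m creep '[[0.2,-20,-27,-40,0],[0.2,-236,-320,-82,0],[0.2,-236,-320,-82,0],[0.2,-236,-320,-82,0],[0.2,-236,-320,-82,0],[0.2,-236,-320,-82,0],[0.2,-236,-320,-82,0],[0.2,-236,-320,-82,0]]'; python3 - <<'E'
from h import *
import go
go.go(.3,-.4,.25,118.9)
f=grab("top","pics/t16.png");g=grab("scene","pics/s16.png")
crop(f,250,150,160,130,5,"pics/t16z.png"); crop(g,240,150,160,110,5,"pics/s16z.png")
for c in("top","scene"):
  for k in ("timer","forceps","dropper","sample_tube","carrier","shutter"):
    r=nets.regions_of(c,k); print(c,k,[(round(a["conf"],2),a["xy"]) for a in r[:1]])
E
```

```text
time: 24.25
tool_pos: [0.3065, -0.3856, 0.2479]
eef_rot: [[-0.483, 0.875, 0.0], [0.875, 0.483, -0.001], [-0.001, -0.0, -1.0]]
wrist_force: [1.1, -0.6, -0.3]
width: 0.0377
t 24.25 TCP [ 0.3065 -0.3856  0.2479] yaw 118.90 w 0.0377 F [ 1.1 -0.6 -0.3] shift [ -9.4 -12.7  -2.1] turn -0.00 q7 1.29
top timer [(0.53, [350.1, 231.7])]
top forceps [(0.57, [303.5, 273.5])]
top dropper [(0.74, [309.0, 148.3])]
top sample_tube []
top carrier []
top shutter []
scene timer [(0.64, [421.6, 277.1])]
scene forceps [(0.61, [261.3, 242.7])]
scene dropper [(0.65, [332.1, 170.1])]
scene sample_tube []
scene carrier []
scene shutter []
```

View pics/t16z.png

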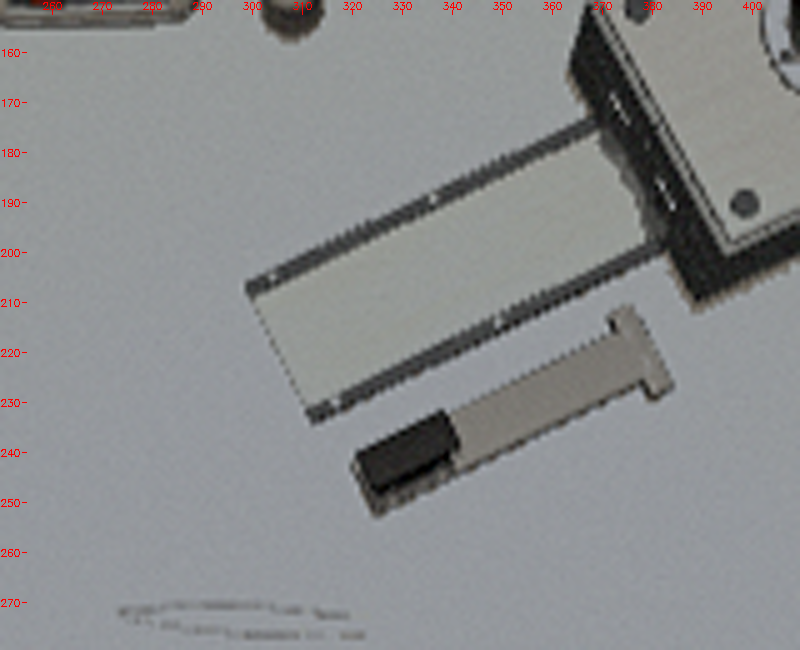

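View pics/s16z.png

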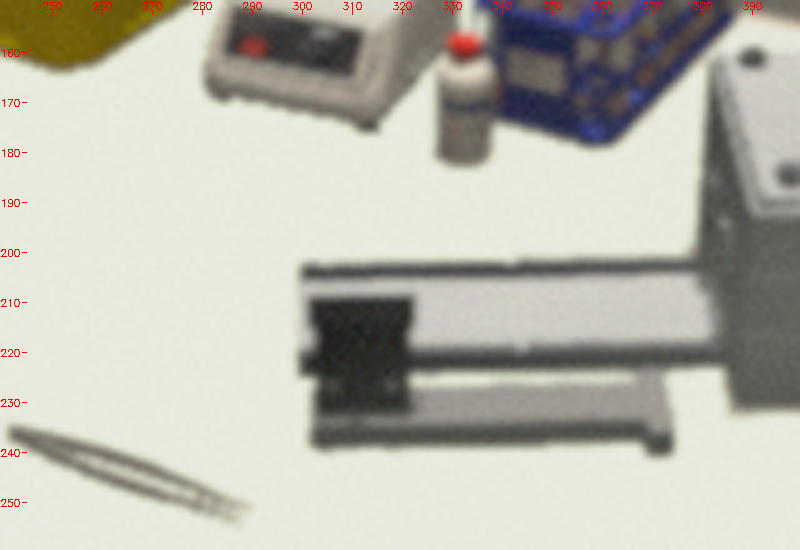

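View pics/s16.png

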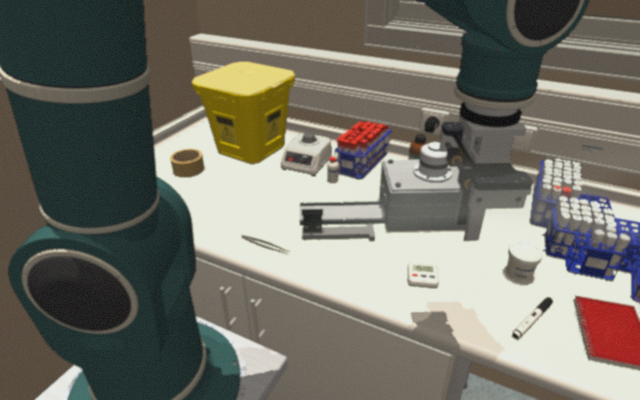

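View pics/t16.png

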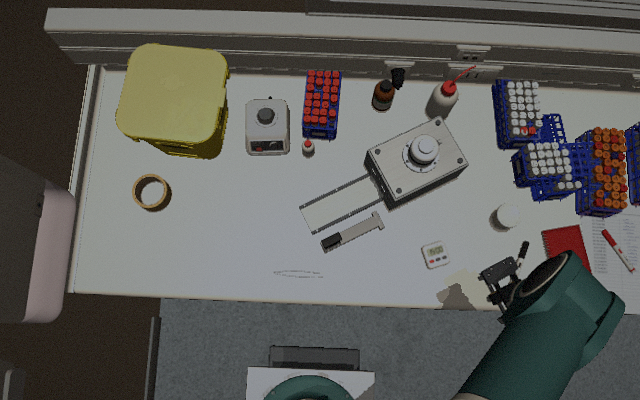

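```bash
python3 -c "
from bench import robot
print(robot.sign_off(), robot.observe()['time'])"
```

```text
the job is handed in; nothing more can be done
the job is handed in; nothing more can be done
```

The job is handed in at about 25 s on the robot's clock. I could not see the shutter or the carrier inside the cell, so "shut" and "fully home" rest on indirect evidence.

- **Tube:** I laid it in the carrier's channel with the cap at the rear. Both cameras showed it lying in the channel between the end walls before the push.
- **Push:** I fed the carrier in with the stick only. Resistance was about 3 N along the way, then rose sharply to about 20 N at the end. The stick head was then about 54–55 mm inside the front face, against 56 expected, which is within the camera calibration.
- **Stick:** I drew it straight out along the track, then laid it flat on the bench beside the track, on the robot's side. The last pictures show it clear of the fence, the cell and the forceps.
- **Bystanders:** The timer, forceps and small bottle are where they were in the first pictures. The network's top-view detection of the timer was wrong: it reported pixel (350, 232), which is the push stick. The picture itself shows the timer still at (433, 252).
- **Not seen directly:** Neither camera can see into the mouth, and the networks no longer found the carrier or tube once they were inside. They did not find the shutter in the last pictures either. With the stick fully out and the carrier's rear end about 54 mm in, nothing was left under the shutter to hold it open.
- **Grip on the stick:** The fingers closed on the 22 mm cap of the handle, not on the 18 mm part below it. It held without visible slip or droop.

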